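# Draw a breakfast-bar ledge joint closed with a turnbuckle seam puller

### The arm

A 6-joint arm with a two-finger parallel gripper is mounted at the origin on the work surface. World frame = base frame: x ahead of the robot, y to its left, z up, the work surface at z = 0. Lengths are in m, angles in rad, forces in N, time in s.
With the tool pointing down it reaches from about 0.35 to 0.775 m from the base axis. Payload 5.5 kg.
Tool frame: the origin (TCP) lies on the mounting face of the last link; the fingertips stand 173 mm ahead of it and the grasp point (between the pads) lies 155 mm ahead of it; z points along the fingers, y is the direction in which the jaws open and shut (so a half turn about z gives the same grasp; the last joint's range is limited). The gripper opens to 85 mm and grips with 20 to 120 N. Pads are 22 mm wide; open, the fingers measure 114 mm over their backs; the gripper's body (76 mm by 85 mm) begins 54 mm behind the grasp point. The pads swing forward as they close: fully open they stand 13 mm farther back than shut.
Start: joints at [-1.32, 0.313, 0.046, 1.304, 0, 1.431], TCP at [0.219, -0.532, 0.405] pointing down, gripper open.
Joint ranges: [-2.76, 2.76], [-0.86, 1.69], [-1.03, 1.26], [-2.2, 2.34], [-1.47, 1.5], [-3.14, 3.14]. Speed limits (rad/s): [2.57, 2.57, 3.14, 3.14, 3.14, 3.14].

### API

Orientations are given as a unit quaternion [w, x, y, z].
In Python, from workcell import get_state, eyes, env gives the robot as it stands. The module is installed in compiled form; this text tells all that it offers.
- The arm moves only by the tool carry_out, never from a script. Its argument "motion" is a list of rows, each an object of numbers: "jaw": the opening, from -1 (shut) to 1 (fully open); "tx", "ty", "tz": the shift along the tool's x, y, z in cm; "wx", "wy", "wz": the turn, a rotation vector about the tool's x, y, z in degrees. In form: [{"jaw": .., "tx": .., "ty": .., "tz": .., "wx": .., "wy": .., "wz": ..}, ...]. A call has 1 to 20 rows; each row shifts and turns the commanded pose from where the row before left it, along the tool's axes as they then stand; what a row does not reach is not made up. A row lasts 1/8 s, in which the tool goes at most 62.5 mm and 10.7 degrees, less where a joint would pass 70% of its speed; a pose out of reach is approached as far as the arm can. A call with a gripper value outside its range is refused whole. The fingers move at their own pace and stop on an object; "force" is the grip in N (left out, the last holds). Time passes only in rows, so rows that do not move let the fingers close. It gives the time, the measured TCP pose, the force and the opening at its end, in the units of the state.
- get_state(): the state, without advancing time (a new reading comes with each control period).
- eyes.read_camera(name): name is "scene" or "top"; returns the picture (480x640x3 uint8, blue, green, red); there is no depth.
- eyes.calibration(name): a dict with "K" (3x3 intrinsics, pixels), "camera_from_world" (4x4, takes a point from world to camera coordinates). Camera axes: x right, y up, looking along -z (the intrinsics and any distortion apply to the point x, -y, -z); pixel columns grow to the right and rows downward; lengths in m; the calibration is good to about 2 mm. A picture is of the moment at which its call begins. calibration takes no time and is no camera call.
- env.hand_in(): hands the job in, once; it reports no verdict.
The state is a dict: "clock": time; "joint_pos": joint angles; "qvel": joint speeds; "tau": joint torques, N m; "tcp_pos": TCP position; "orientation": TCP orientation; "wrist_force": force on the tool from outside, world axes, zero at the start; "ft_torque": the same for the moment, N m; "finger_gap": finger opening in m.
Only numpy, scipy, OpenCV 4.12 (cv2) and the standard library are available. Lean on these libraries where they do the work, as an engineer would, in place of code of your own. Each camera call takes 0.05 s, during which the arm holds its last target.

### The job

The two lengths of stone ledge are to be pulled together with the seam puller standing on them. Lower its raised turnbuckle until the rod lies fully down in the slotted lug with the ball head behind it, then turn the turnbuckle by its spokes, tops going away from the robot, until the seam is closed and the screw is snug, without overtightening so far that the suction pads strain. Leave the turnbuckle down and tight, let go of everything, and do not disturb the other things on the counter.

Things in the scene. Friction and masses are not known exactly. Their poses are not given: they have to be found in the camera images.
- ledge: The fixed length of stone ledge: pale slab 240 mm deep (x), 340 mm long (y from -340 to 0), 20 mm thick, lying on the counter. Origin: counter level, middle of its seam edge. Its y runs along both lengths, from the fixed to the loose one, level; its x points away from the robot. The screw axis lies 86 mm above the counter, over the line x = 0.
- slab_edge (a point): Top of the seam edge, mid-depth, of the loose length of ledge (same section, 340 mm long, on the +y side). It slides only along the ledge's y, drawn by the ball head pulling on the lug. The seam starts 3.5 to 6 mm open; closed, this point is at (0, 0, 20 mm) in the ledge's frame.
- hinge_pin (a point): Centre of the hinge pin, 86 mm above the counter, between two cheeks on the fixed length's suction shoe (100 mm rubber pad), about 95 mm on the -y side of the seam. The turnbuckle swings about it in the vertical plane through the ledge's y, with a stiff hinge that stays where it is left.
- swing (a joint): Angle of the turnbuckle above level, rad: 0 fully down (the stop), starts at 0.4 to 0.8. Lowering takes a few N at the rod.
- star (a point): Centre of the turnbuckle body's hub, on the screw axis, 92 to 97 mm from the hinge pin. Body: open steel frame 85 mm long, its end nuts 30 mm thick; hub 33 mm across, 20 mm wide, with four round spokes 10 mm thick, 90 degrees apart, ending in 16 mm balls centred 46 mm from the axis. Its y is the screw axis; the spokes point along its +x, -x, +z, -z.
- screw (a joint): Turn of the turnbuckle body, rad, 0 with both rods fully out. With the turnbuckle down, a spoke points straight up at 0 and at every 1.571; it grows, and each rod draws in 1.25 mm per rad, as the tops move away from the robot (ledge's +x). Starts at 0.2 to 1.77, gets tight somewhere between 4.8 and 7.2. Self-locking. Running free it needs under 6 N, pushing square to a spoke 40 mm from the axis.
- rod_grip (a point): Grip point on the free threaded rod, 12 mm thick, on its axis, between body and lug, about 163 mm from the hinge pin (up to 5 mm less as the rod starts drawn in). About 30 mm of bare rod here. The rod does not turn.
- ball (a point): Centre of the 24 mm ball head near the free rod's end, about 54 mm beyond the grip point. Down, it lies behind the lug (on its far, +y side) with a few mm of slack before it bears on it.
- slot (a point): Centre of the slotted lug on the loose length's suction shoe, at axis height: two horns 12 mm thick along y, 16 mm apart, 12 mm above the axis; the rod drops between them. The pull shears the shoe on its rubber pad: 91 mm from slab_edge unloaded, less when pulled. Once the seam is closed the push on a spoke climbs 2 to 4 N per 0.1 rad. Snug: 12 to 18 N, 40 mm from the axis; 25 N is too much for the pad.
- tub: Filler tub, 64 mm across, 75 mm high, on the fixed length. Leave alone.
- knife: Putty knife, 200 mm, lying on the fixed length's near edge. Leave alone.
- tape: Tape measure, 66 x 36 x 62 mm, on the loose length (it rides along with it). Leave alone.
- shims: Open carton of wood shims, 90 x 60 x 35 mm, on the loose length (it rides along). Leave alone.
- mug: White mug, 95 mm high, on the counter. Leave alone.
- shaker: Glass shaker, 100 mm high, on the counter. Leave alone.
- spice: Spice jar, 110 mm high, on the counter. Leave alone.

How it is judged:
By the outcome, as a careful person would: the job done as asked, in the order asked, and still so for the second after the job is handed in, with the robot touching nothing.
It also fails if it takes over 72 s, if anything falls off the work surface, if the arm or the gripper's body presses on something with over 40 N, if the wrist force passes 120 N, or if a joint passes its speed limit or range.

## Working session

There is one attempt and no reset: what is moved stays moved. The work goes in short steps, Python scripts to look and compute and a tool call to move; the robot and the scene stay as the last step left them, time stands still between calls to the robot, and variables do not carry over. Pictures are saved under pics/ and viewed, and the job is handed in when it is done.

Besides the shell and the picture viewer there is one more tool, called after "Emit:" in YAML: its name, and indented under it one key for each argument. carry_out: Moves the arm, as the interface text tells. Its arguments: {"type":"object","properties":{"motion":{"type":"array"},"force":{"type":"number"}},"required":["motion"]}

```bash
ls; mkdir -p pics; python3 - <<'E'
from workcell import get_state, eyes, env
import cv2
s=get_state()
for k,v in s.items(): print(k,v)
for n in ("scene","top"):
    im=eyes.read_camera(n); cv2.imwrite(f"pics/{n}0.png",im)
    c=eyes.calibration(n); print(n,c)
E
```

```text
pics
clock 0.0
joint_pos [-1.31964641e+00  3.13984799e-01  4.49878424e-02  1.30362494e+00
 -1.15129983e-05  1.43117308e+00]
qvel [-1.08004032e-03 -2.55660194e-03  4.83881188e-04  1.32650326e-03
  6.02459425e-05 -6.60043749e-04]
tau [-9.53018025e-04 -4.80625784e+01  2.98532850e+01  1.92800938e-02
 -1.55814942e-04 -3.33930046e-06]
tcp_pos [ 0.21894558 -0.53146307  0.4038211 ]
orientation [-9.11045660e-04  9.80972280e-01  1.94145700e-01 -5.66211269e-05]
wrist_force [-0.66340851 -0.9450809  -0.14360138]
ft_torque [-0.00878042 -0.04083239 -0.0092115 ]
finger_gap 0.0854483750875367
scene {'K': array([[478.51977412,   0.        , 321.38604218],
       [  0.        , 478.51977412, 240.52561372],
       [  0.        ,   0.        ,   1.        ]]), 'camera_from_world': array([[ 0.78409776,  0.62060629, -0.00620721, -0.42206633],
       [-0.44058109,  0.56363548,  0.6987155 ,  0.21254803],
       [ 0.43712584, -0.54512648,  0.71537271, -1.72095528],
       [ 0.        ,  0.        ,  0.        ,  1.        ]])}
top {'K': array([[538.54411059,   0.        , 317.68662584],
       [  0.        , 538.54411059, 238.68917243],
       [  0.        ,   0.        ,   1.        ]]), 'camera_from_world': array([[-0.00834549, -0.99984539,  0.01547708, -0.02607361],
       [ 0.98784498, -0.00584085,  0.15533251, -0.57291981],
       [-0.15521809,  0.01658528,  0.98774099, -1.37626196],
       [ 0.        ,  0.        ,  0.        ,  1.        ]])}
```

View pics/scene0.png

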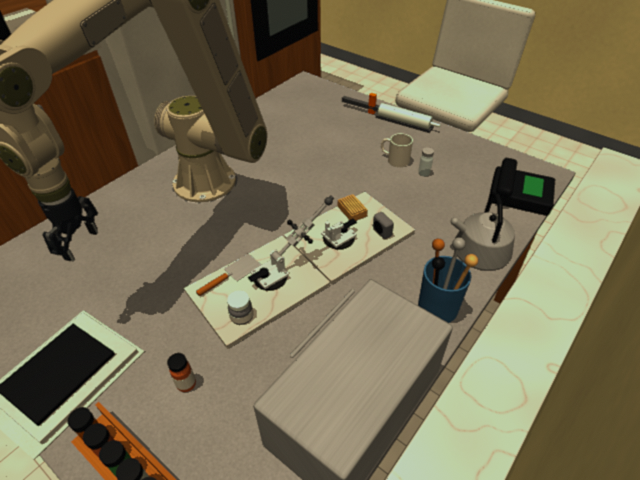

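View pics/top0.png

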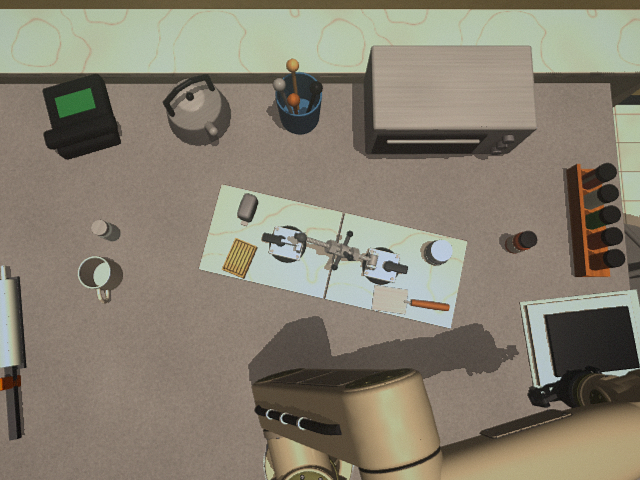

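The top view shows the ledge turned slightly, with the seam at about (333,257), the fixed length on the right (-y), and the hub at about (343,248). I'll zoom in next.

```bash
cat > h.py <<'E'
import numpy as np, cv2
from workcell import get_state, eyes, env
C={n:eyes.calibration(n) for n in("scene","top")}
def proj(n,p):
    T=C[n]["camera_from_world"];q=T[:3,:3]@np.asarray(p,float)+T[:3,3]
    q=C[n]["K"]@np.array([q[0],-q[1],-q[2]]);return q[:2]/q[2]
def ray(n,uv):
    T=C[n]["camera_from_world"];R=T[:3,:3];o=-R.T@T[:3,3]
    d=np.linalg.inv(C[n]["K"])@np.array([uv[0],uv[1],1.]);d=R.T@np.array([d[0],-d[1],-d[2]])
    return o,d/np.linalg.norm(d)
def onz(n,uv,z):
    o,d=ray(n,uv);return o+d*(z-o[2])/d[2]
def tri(a,b):
    o1,d1=ray("top",a);o2,d2=ray("scene",b)
    A=np.stack([d1,-d2],1);t=np.linalg.lstsq(A,o2-o1,rcond=None)[0]
    p,q=o1+t[0]*d1,o2+t[1]*d2;return (p+q)/2,np.linalg.norm(p-q)
def crop(im,x0,y0,x1,y1,k,name):
    cv2.imwrite("pics/"+name,cv2.resize(im[y0:y1,x0:x1],None,fx=k,fy=k,interpolation=cv2.INTER_CUBIC))
E
python3 - <<'E'
from h import *
t=cv2.imread("pics/top0.png");s=cv2.imread("pics/scene0.png")
crop(t,240,190,440,310,4,"t0a.png");crop(s,225,180,385,300,5,"s0a.png")
crop(t,190,175,480,335,2.7,"t0b.png")
E
```

```text
(no output)
```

View pics/t0a.png

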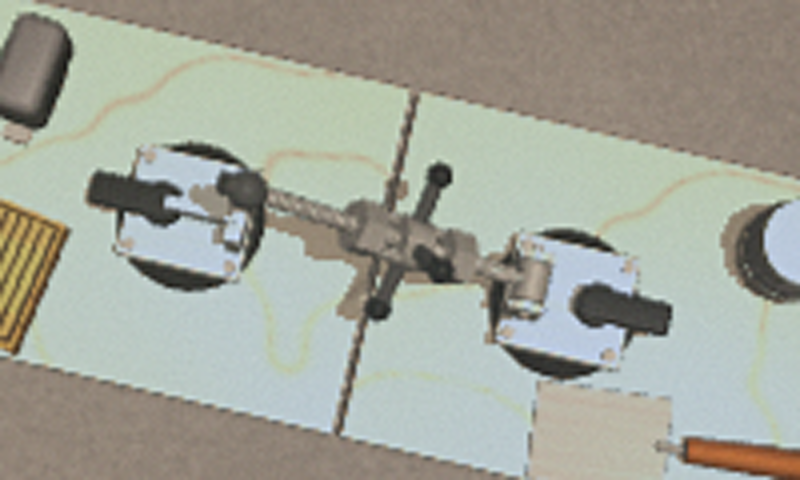

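View pics/s0a.png

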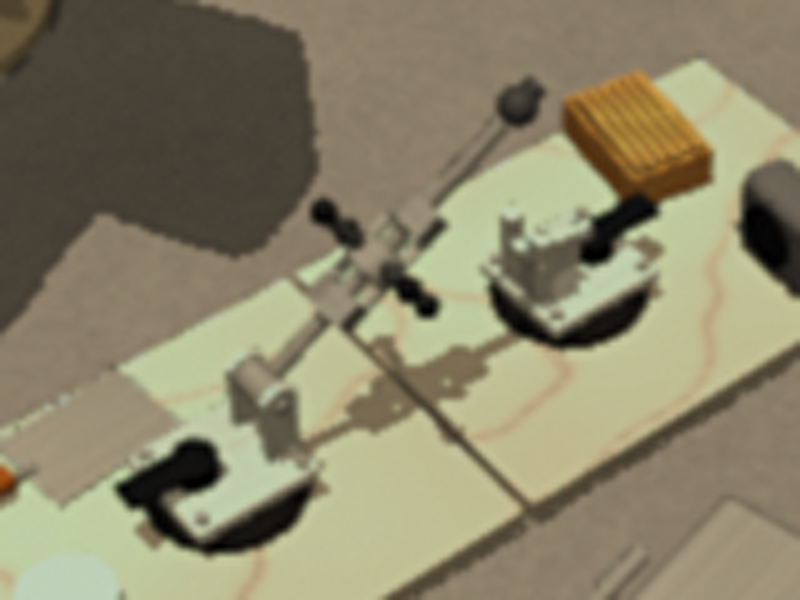

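View pics/t0b.png

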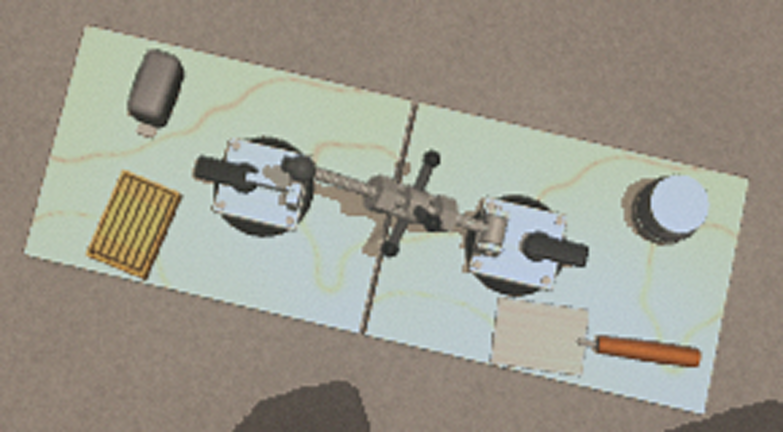

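```bash
cat > fit0.py <<'E'
from h import *
from scipy.optimize import least_squares
def cv(x0,y0,k,u,v): return np.array([x0+(u+.5)/k-.5,y0+(v+.5)/k-.5])
B=lambda u,v:cv(190,175,2.7,u,v); A=lambda u,v:cv(240,190,4,u,v); S=lambda u,v:cv(225,180,5,u,v)
obs=[("top",B(748,180),'c',(.12,-.34)),("top",B(704,412),'c',(-.12,-.34)),("top",B(416.5,104),'c',(.12,0)),("top",B(367,334),'c',(-.12,0)),
("top",A(440,175),'s',1),("top",A(378,308),'s',3),("top",A(435,262),'s',0),
("scene",S(427,304),'s',1),("scene",S(323,211),'s',3),
("top",A(240,188),'b',0),("scene",S(519,102),'b',0)]
def pt(p,k,d):
    x,y,w,yh,sw,hub,sc,bl=p
    c,s=np.cos(sw),np.sin(sw)
    H=np.array([0,yh,.086]);a=np.array([0,c,s]);n=np.array([0,-s,c]);X=np.array([1.,0,0])
    if k=='c': l=np.array([d[0],d[1],.02])
    if k=='s': th=sc+d*np.pi/2; l=H+hub*a+.046*(np.cos(th)*n+np.sin(th)*X)
    if k=='b': l=H+bl*a
    if k=='a': l=H+d*a
    R=np.array([[np.cos(w),-np.sin(w),0],[np.sin(w),np.cos(w),0],[0,0,1]])
    return R@l+[x,y,0]
def f(p): 
    r=np.concatenate([proj(n,pt(p,k,d))-uv for n,uv,k,d in obs]); return np.append(r,[(p[3]+.095)/.002,(p[5]-.0945)/.002,(p[7]-.215)/.003])
if __name__=="__main__":
    r=least_squares(f,[.55,-.05,-.2,-.095,.6,.0945,0,.215],loss='soft_l1')
    print(r.x.round(4)); print(f(r.x)[:-3].reshape(-1,2).round(1))
    p=r.x
    for nm,k,d in [("hub",'a',p[5]),("rod",'a',p[7]-.054),("ball",'b',0),("s0",'s',0),("s1",'s',1),("s2",'s',2),("s3",'s',3)]: print(nm,pt(p,k,d).round(4))
    q=p.copy();q[4]=0; print("down rod",pt(q,'a',p[7]-.054).round(4),"ball",pt(q,'b',0).round(4))
E
python3 fit0.py
```

```text
[ 0.532  -0.0745 -0.2352 -0.094   0.5302  0.0953 -0.236   0.2156]
[[ 0.2 -0.9]
 [-0.1  1.1]
 [ 0.  -1. ]
 [-1.4  0.6]
 [-2.3 -0.6]
 [ 0.6  1.2]
 [ 1.8 -0.5]
 [-2.4 -1.2]
 [ 2.9  2.9]
 [-0.   0.4]
 [ 0.1  0.3]]
hub [ 0.5293 -0.086   0.1342]
rod [ 0.5426 -0.0303  0.1677]
ball [0.5535 0.015  0.195 ]
s0 [ 0.5136 -0.1055  0.1728]
s1 [ 0.5715 -0.1017  0.1435]
s2 [ 0.545  -0.0665  0.0956]
s3 [ 0.4871 -0.0703  0.1249]
down rod [ 0.5478 -0.0087  0.086 ] ball [0.5604 0.0438 0.086 ]
```

```bash
cat > ov.py <<'E'
from fit0 import *
def overlay(p,n,im,x0,y0,x1,y1,k,name):
    z=cv2.resize(im[y0:y1,x0:x1],None,fx=k,fy=k,interpolation=cv2.INTER_CUBIC)
    def P(w): 
        u=proj(n,w); return tuple(int(round(v)) for v in ((u[0]+.5-x0)*k,(u[1]+.5-y0)*k))
    for kk,d,c in [('s',0,(0,0,255)),('s',1,(0,255,0)),('s',2,(255,0,255)),('s',3,(255,255,0)),('a',0,(0,255,255)),('a',p[5],(0,255,255)),('b',0,(255,0,0)),('a',p[7]-.054,(0,165,255))]:
        cv2.circle(z,P(pt(p,kk,d)),4,c,1)
    cv2.imwrite("pics/"+name,z)
E
python3 - <<'E'
from ov import *
r=least_squares(f,[.55,-.05,-.2,-.095,.6,.0945,0,.215],loss='soft_l1');p=r.x
overlay(p,"top",cv2.imread("pics/top0.png"),290,200,390,275,8,"t0c.png")
overlay(p,"scene",cv2.imread("pics/scene0.png"),260,190,340,250,10,"s0c.png")
E
```

```text
(no output)
```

View pics/t0c.png

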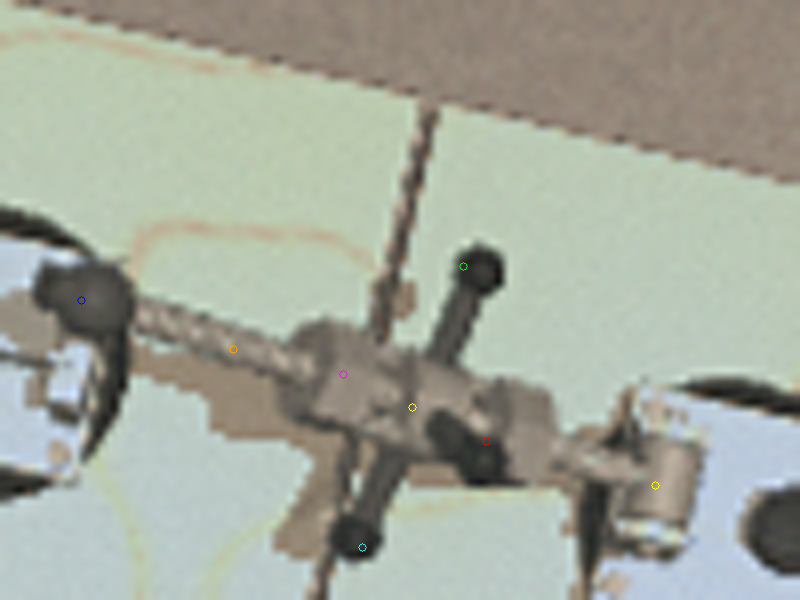

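View pics/s0c.png

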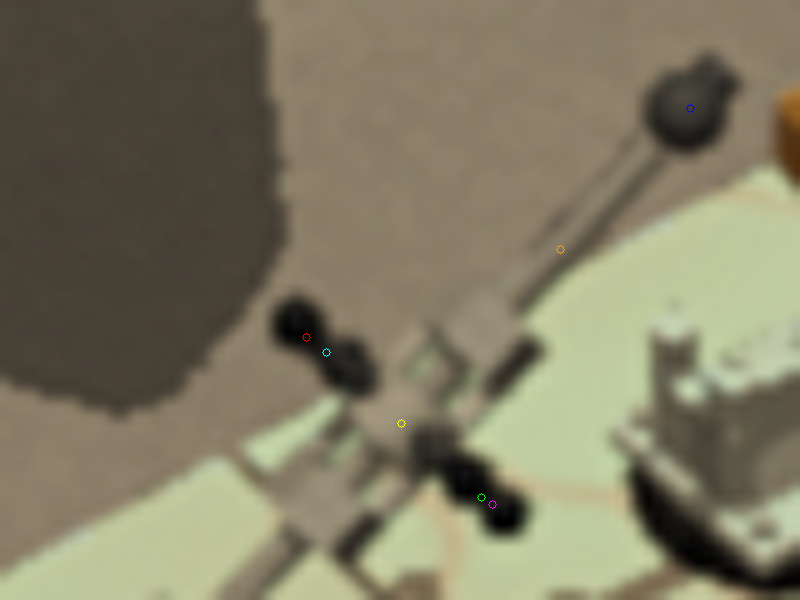

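```bash
python3 - <<'E'
import fit0; from ov import *
D=lambda u,v:cv(260,190,10,u,v); T=lambda u,v:cv(290,200,8,u,v)
base=[o for o in obs if o[2]!='s']
for a,b in [((465,480),(503,512)),((503,512),(465,480))]:
    fit0.obs=base+[("top",T(480,270),'s',1),("top",T(355,535),'s',3),("top",T(485,460),'s',0),("scene",D(296,322),'s',0),("scene",D(350,367),'s',3),("scene",D(*a),'s',1),("scene",D(*b),'s',2)]
    r=least_squares(fit0.f,[.55,-.05,-.2,-.095,.6,.0945,0,.215],loss='soft_l1');p=r.x
    print(p.round(4),r.cost);print(fit0.f(p)[:-3].reshape(-1,2).round(1).tolist())
    for nm,k,d in [("hub",'a',p[5]),("rod",'a',p[7]-.054),("ball",'b',0)]: print(nm,pt(p,k,d).round(4))
    if b[0]==503 : np.save("p0.npy",p)
E
```

```text
[ 0.5329 -0.0747 -0.2346 -0.0942  0.5408  0.0953 -0.4019  0.2161] 3.3751472710500523
[[0.3, -1.3], [0.0, 0.7], [0.1, -1.3], [-1.3, 0.3], [0.4, -0.0], [0.0, -0.1], [-0.3, 0.0], [-0.2, 0.1], [-0.6, 0.2], [-0.3, 0.6], [-0.9, -0.1], [-0.2, 0.3], [0.1, 0.2]]
hub [ 0.53   -0.0869  0.135 ]
rod [ 0.5433 -0.0311  0.1694]
ball [0.5541 0.0139 0.1972]
[ 0.5326 -0.0747 -0.2351 -0.0942  0.5368  0.0949 -0.3539  0.2161] 13.39482780155492
[[0.3, -1.1], [-0.0, 0.8], [0.1, -1.2], [-1.3, 0.4], [0.3, 0.1], [0.0, 0.1], [-0.7, -0.1], [0.2, 0.5], [-0.3, -0.5], [-0.1, 0.9], [-1.5, -0.4], [-3.6, -2.4], [3.4, 3.3]]
hub [ 0.5297 -0.087   0.1345]
rod [ 0.5431 -0.0309  0.1689]
ball [0.5539 0.0142 0.1965]
```

```bash
cat > nav.py <<'E'
from h import *
from scipy.spatial.transform import Rotation as Ro
p0=np.load("p0.npy"); W=p0[2]
XL=np.array([np.cos(W),np.sin(W),0]);YL=np.array([-np.sin(W),np.cos(W),0]);O=np.array([p0[0],p0[1],0])
def where(tgt=None,tip=.173):
    s=get_state();q=s["orientation"];R=Ro.from_quat(q,scalar_first=True)
    Rt=Ro.from_matrix(np.stack([XL,-YL,[0,0,-1]],1))
    t=s["tcp_pos"]+R.apply([0,0,tip]);d=t-O
    print("clk %.2f tip ledge mm"%s["clock"],(1e3*np.array([d@XL,d@YL,d[2]])).round(1),"F ledge",np.array([s["wrist_force"]@XL,s["wrist_force"]@YL,s["wrist_force"][2]]).round(1),"gap %.3f"%s["finger_gap"],"rot",np.degrees((R.inv()*Rt).as_rotvec()).round(1))
    if tgt is not None:
        e=np.array(tgt)/1e3; w=O+XL*e[0]+YL*e[1]+[0,0,e[2]]
        print("tool cm (after turn)",(100*Rt.inv().apply(w-t)).round(2))
E
python3 -c "
from nav import *
where([0,31,200])"
```

```text
clk 0.10 tip ledge mm [-199.3 -517.   230.9] F ledge [ 0.1 -0.3 -0.1] gap 0.085 rot [-0.1  0.  35.8]
tool cm (after turn) [ 19.93 -54.8    3.09]
```

Emit:
carry_out:
  motion:
    - {"jaw": -1, "wz": 9}
    - {"jaw": -1, "wz": 9}
    - {"jaw": -1, "wz": 9}
    - {"jaw": -1, "wz": 9}
    - {"jaw": -1}
  force: 60

```text
invalid input at $.motion[0]: expected keys jaw, tx, ty, tz, wx, wy, wz
```

```bash
python3 -c "
from nav import *
where([0,31,205])"
```

```text
clk 0.10 tip ledge mm [-199.3 -517.   230.9] F ledge [ 0.1 -0.3 -0.1] gap 0.085 rot [-0.1  0.  35.8]
tool cm (after turn) [ 19.93 -54.8    2.59]
```

Emit:
carry_out:
  motion:
    - {"jaw": -1, "tx": 0, "ty": 0, "tz": -0.5, "wx": 0, "wy": 0, "wz": 9}
    - {"jaw": -1, "tx": 0, "ty": 0, "tz": -0.5, "wx": 0, "wy": 0, "wz": 9}
    - {"jaw": -1, "tx": 0, "ty": 0, "tz": -0.5, "wx": 0, "wy": 0, "wz": 9}
    - {"jaw": -1, "tx": 0, "ty": 0, "tz": -0.5, "wx": 0, "wy": 0, "wz": 8.8}
    - {"jaw": -1, "tx": 0, "ty": 0, "tz": 0, "wx": 0, "wy": 0, "wz": 0}
  force: 60

```text
clock: 0.72
tcp_pos: [0.219, -0.5317, 0.4246]
orientation: [-0.0, 0.993, -0.116, -0.0]
wrist_force: [0.6, -0.8, -0.6]
finger_gap: -0.0001
```

```bash
python3 -c "
from nav import *
where([0,31,215])"
```

```text
clk 0.72 tip ledge mm [-199.  -517.4  251.6] F ledge [ 0.8 -0.6 -0.6] gap -0.000 rot [-0.   0.   0.1]
tool cm (after turn) [ 19.9  -54.84   3.66]
```

Emit:
carry_out:
  motion:
    - {"jaw": -1, "tx": 1.5, "ty": -4, "tz": 0, "wx": 0, "wy": 0, "wz": 0}
    - {"jaw": -1, "tx": 1.5, "ty": -4, "tz": 0, "wx": 0, "wy": 0, "wz": 0}
    - {"jaw": -1, "tx": 1.5, "ty": -4, "tz": 0, "wx": 0, "wy": 0, "wz": 0}
    - {"jaw": -1, "tx": 1.5, "ty": -4, "tz": 0, "wx": 0, "wy": 0, "wz": 0}
    - {"jaw": -1, "tx": 1.5, "ty": -4, "tz": 0, "wx": 0, "wy": 0, "wz": 0}
    - {"jaw": -1, "tx": 1.5, "ty": -4, "tz": 0, "wx": 0, "wy": 0, "wz": 0}
    - {"jaw": -1, "tx": 1.5, "ty": -4, "tz": 0, "wx": 0, "wy": 0, "wz": 0}
    - {"jaw": -1, "tx": 1.5, "ty": -4, "tz": 0, "wx": 0, "wy": 0, "wz": 0}
    - {"jaw": -1, "tx": 1.5, "ty": -4, "tz": 0, "wx": 0, "wy": 0, "wz": 0}
    - {"jaw": -1, "tx": 1.5, "ty": -4, "tz": 0, "wx": 0, "wy": 0, "wz": 0}
    - {"jaw": -1, "tx": 1.5, "ty": -4, "tz": 0, "wx": 0, "wy": 0, "wz": 0}
    - {"jaw": -1, "tx": 1.5, "ty": -4, "tz": 0, "wx": 0, "wy": 0, "wz": 0}
    - {"jaw": -1, "tx": 1.5, "ty": -4, "tz": 0, "wx": 0, "wy": 0, "wz": 0}
    - {"jaw": -1, "tx": 0.4, "ty": -2.8, "tz": 0, "wx": 0, "wy": 0, "wz": 0}
    - {"jaw": -1, "tx": 0, "ty": 0, "tz": 0, "wx": 0, "wy": 0, "wz": 0}

```text
clock: 2.6
tcp_pos: [0.5398, -0.0443, 0.4239]
orientation: [-0.0, 0.994, -0.113, -0.001]
wrist_force: [-0.3, -0.8, -0.6]
finger_gap: 0.0001
```

```bash
python3 -c "
from nav import *
where([0,31,195])
crop(eyes.read_camera('top'),240,190,440,310,4,'t1.png');crop(eyes.read_camera('scene'),225,130,385,250,5,'s1.png')"
```

```text
clk 2.60 tip ledge mm [ -0.6  31.3 250.9] F ledge [-0.1 -0.9 -0.6] gap 0.000 rot [-0.   0.1  0.5]
tool cm (after turn) [0.06 0.03 5.59]
```

View pics/s1.png

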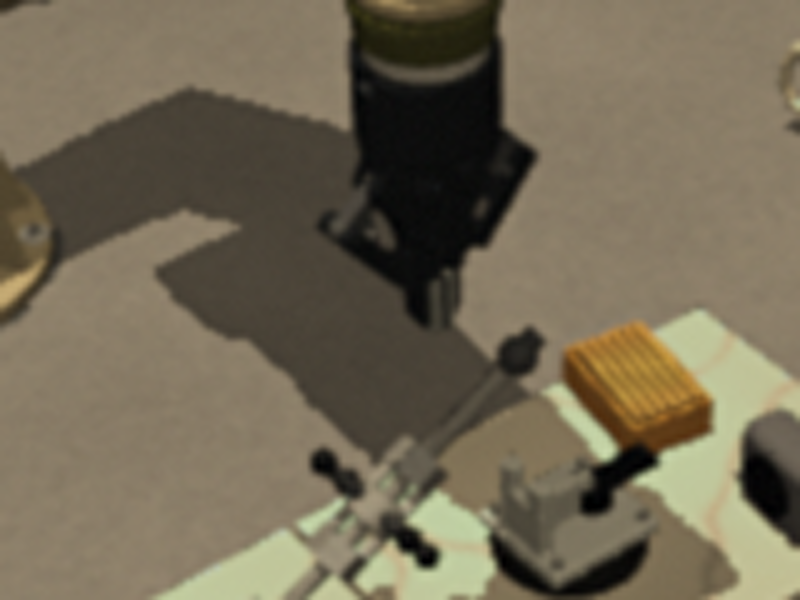

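Emit:
carry_out:
  motion:
    - {"jaw": -1, "tx": 0, "ty": 0, "tz": 3, "wx": 0, "wy": 0, "wz": 0}
    - {"jaw": -1, "tx": 0, "ty": 0, "tz": 3, "wx": 0, "wy": 0, "wz": 0.3}
    - {"jaw": -1, "tx": 0, "ty": 0, "tz": 1, "wx": 0, "wy": 0, "wz": 0}
    - {"jaw": -1, "tx": 0, "ty": -0.25, "tz": 0.7, "wx": 0, "wy": 0, "wz": 0}
    - {"jaw": -1, "tx": 0, "ty": -0.25, "tz": 0.7, "wx": 0, "wy": 0, "wz": 0}

```text
clock: 3.32
tcp_pos: [0.54, -0.0456, 0.3414]
orientation: [-0.002, 0.993, -0.116, 0.001]
wrist_force: [0.8, 0.6, 2.2]
finger_gap: 0.0001
```

```bash
python3 -c "
from nav import *
where([0,41,156])"
```

```text
clk 3.33 tip ledge mm [  0.4  30.7 168.4] F ledge [0.7 0.8 2.2] gap 0.000 rot [-0.2 -0.1  0.1]
tool cm (after turn) [-0.04 -1.03  1.24]
```

Emit:
carry_out:
  motion:
    - {"jaw": -1, "tx": 0, "ty": -0.3, "tz": 0.6, "wx": 0, "wy": 0, "wz": 0}
    - {"jaw": -1, "tx": 0, "ty": -0.3, "tz": 0.6, "wx": 0, "wy": 0, "wz": 0}
    - {"jaw": -1, "tx": 0, "ty": -0.3, "tz": 0.8, "wx": 0, "wy": 0, "wz": 0}
    - {"jaw": -1, "tx": 0, "ty": -0.3, "tz": 0.8, "wx": 0, "wy": 0, "wz": 0}

```text
clock: 3.82
tcp_pos: [0.5416, -0.0381, 0.3134]
orientation: [-0.008, 0.994, -0.11, 0.002]
wrist_force: [2.8, 13.9, 8.8]
finger_gap: -0.0
```

```bash
python3 -c "
from nav import *
where([0,56,124])
crop(eyes.read_camera('scene'),225,130,385,250,5,'s2.png')"
```

```text
clk 3.83 tip ledge mm [  0.4  40.4 140.5] F ledge [-0.5 14.1  8.8] gap -0.000 rot [-0.9 -0.1  0.8]
tool cm (after turn) [-0.04 -1.56  1.65]
```

View pics/s2.png

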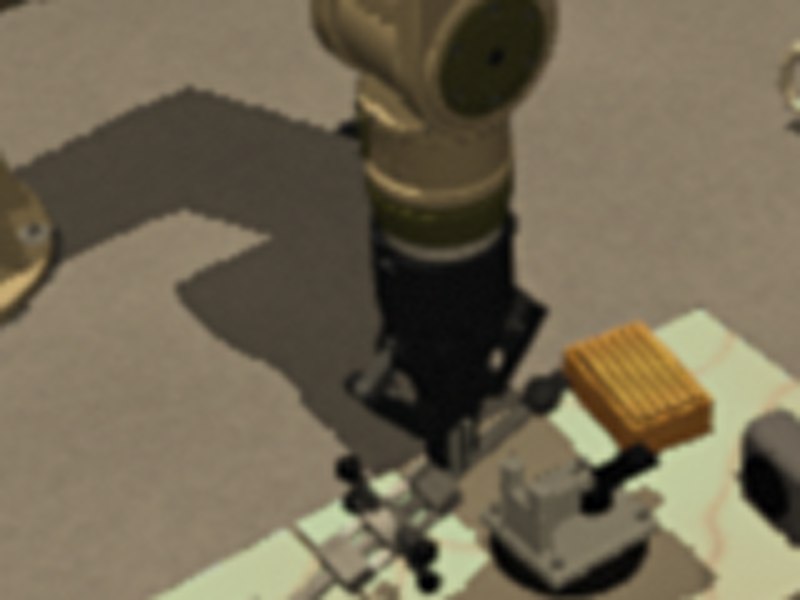

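Emit:
carry_out:
  motion:
    - {"jaw": -1, "tx": 0, "ty": -0.3, "tz": -1.2, "wx": 0, "wy": 0, "wz": 0}
    - {"jaw": -1, "tx": 0, "ty": -0.9, "tz": -0.4, "wx": 0, "wy": 0, "wz": 0}
    - {"jaw": -1, "tx": 0, "ty": -0.2, "tz": 0, "wx": 0, "wy": 0, "wz": 0}

```text
clock: 4.25
tcp_pos: [0.5424, -0.0339, 0.3291]
orientation: [-0.007, 0.994, -0.106, 0.001]
wrist_force: [0.0, -0.8, 0.3]
finger_gap: 0.0001
```

```bash
python3 -c "
from nav import *
where([0,58,140])
crop(eyes.read_camera('scene'),225,130,385,250,5,'s3.png')
crop(eyes.read_camera('top'),290,200,390,275,8,'t3.png')"
```

```text
clk 4.25 tip ledge mm [ -0.2  44.3 156.1] F ledge [ 0.2 -0.8  0.3] gap 0.000 rot [-0.8 -0.   1.3]
tool cm (after turn) [ 0.02 -1.37  1.61]
```

View pics/s3.png

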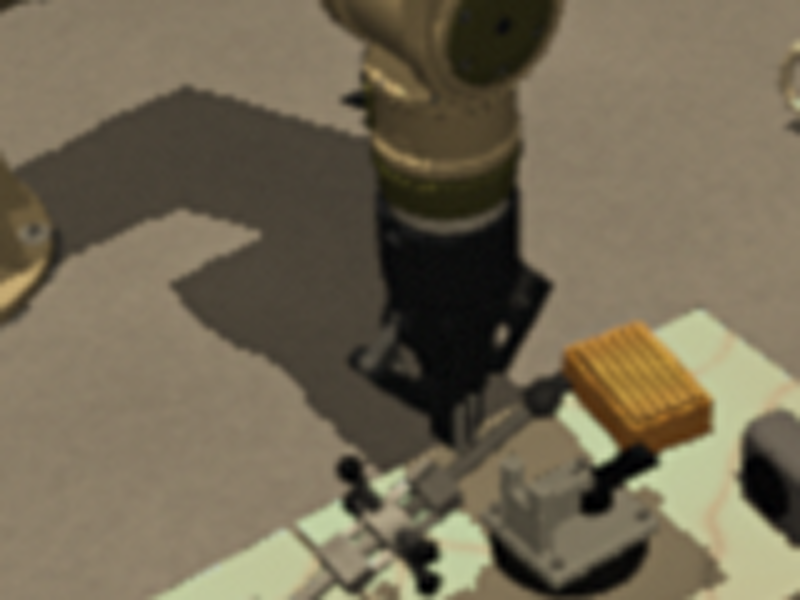

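Emit:
carry_out:
  motion:
    - {"jaw": -1, "tx": 0, "ty": -1.4, "tz": 0, "wx": -0.8, "wy": 0, "wz": 1.3}
    - {"jaw": -1, "tx": 0, "ty": -0.1, "tz": 1.2, "wx": 0, "wy": 0, "wz": 0}
    - {"jaw": -1, "tx": 0, "ty": -0.2, "tz": 0.8, "wx": 0, "wy": 0, "wz": 0}
    - {"jaw": -1, "tx": 0, "ty": -0.2, "tz": 0.8, "wx": 0, "wy": 0, "wz": 0}
    - {"jaw": -1, "tx": 0, "ty": -0.2, "tz": 0.8, "wx": 0, "wy": 0, "wz": 0}

```text
clock: 4.97
tcp_pos: [0.5429, -0.0304, 0.293]
orientation: [-0.01, 0.995, -0.103, 0.001]
wrist_force: [2.5, 12.4, 6.1]
finger_gap: -0.0
```

```bash
python3 -c "
from nav import *
where([0,66,105])"
```

```text
clk 4.97 tip ledge mm [ -0.6  48.9 120. ] F ledge [-0.5 12.7  6.1] gap -0.000 rot [-1.1  0.   1.6]
tool cm (after turn) [ 0.06 -1.71  1.5 ]
```

```bash
python3 -c "
from nav import *
s=get_state();print(s['joint_pos'].round(3),s['qvel'].round(3),s['tau'].round(2),s['ft_torque'].round(2),s['tcp_pos'])
crop(eyes.read_camera('scene'),225,130,385,250,5,'s4.png')
crop(eyes.read_camera('top'),240,190,440,310,4,'t4.png')
where()"
```

```text
[-0.208  0.312 -0.238  1.021  0.02   3.141] [ 0.02   0.048 -0.095 -0.147  0.026  0.001] [-7.160e+00 -4.302e+01  2.625e+01 -1.400e-01 -3.660e+00  3.000e-02] [ 2.51 -0.37  0.02] [ 0.54286454 -0.03036354  0.29301239]
clk 5.08 tip ledge mm [ -0.9  49.3 119.4] F ledge [-0.3 11.2  0.5] gap -0.000 rot [-1.2  0.   1.6]
```

View pics/s4.png

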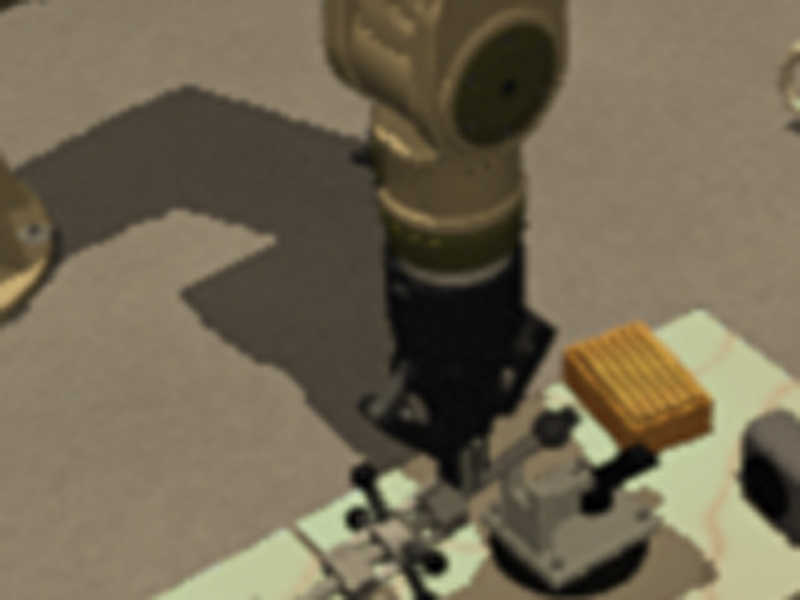

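View pics/t4.png

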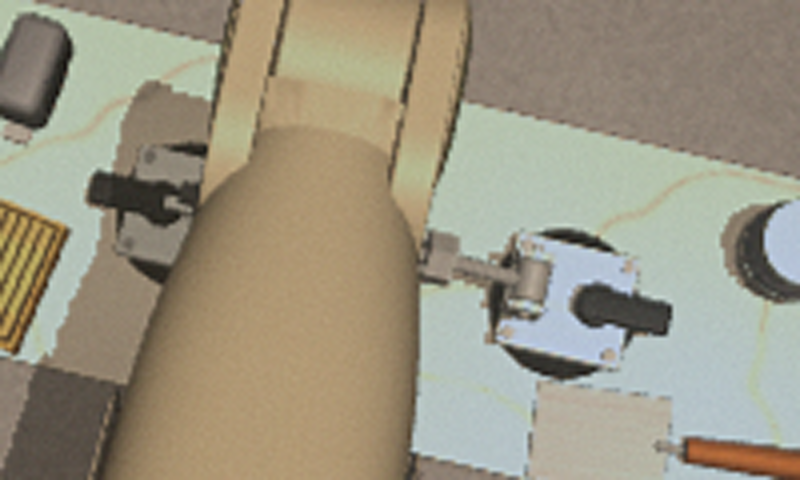

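Joint 6 has wound up to its limit (3.141), which explains the missed y moves. I'll lift off and give the wrist a half turn back, since that gives the same grasp.

Emit:
carry_out:
  motion:
    - {"jaw": -1, "tx": 0, "ty": 0, "tz": -2, "wx": 0, "wy": 0, "wz": -3}
    - {"jaw": -1, "tx": 0, "ty": 0, "tz": -3, "wx": 0, "wy": 0, "wz": -10}
    - {"jaw": -1, "tx": 0, "ty": 0, "tz": -3, "wx": 0, "wy": 0, "wz": -10}
    - {"jaw": -1, "tx": 0, "ty": 0, "tz": 0, "wx": 0, "wy": 0, "wz": -10}
    - {"jaw": -1, "tx": 0, "ty": 0, "tz": 0, "wx": 0, "wy": 0, "wz": -10}
    - {"jaw": -1, "tx": 0, "ty": 0, "tz": 0, "wx": 0, "wy": 0, "wz": -10}
    - {"jaw": -1, "tx": 0, "ty": 0, "tz": 0, "wx": 0, "wy": 0, "wz": -10}
    - {"jaw": -1, "tx": 0, "ty": 0, "tz": 0, "wx": 0, "wy": 0, "wz": -10}
    - {"jaw": -1, "tx": 0, "ty": 0, "tz": 0, "wx": 0, "wy": 0, "wz": -10}
    - {"jaw": -1, "tx": 0, "ty": 0, "tz": 0, "wx": 0, "wy": 0, "wz": -10}
    - {"jaw": -1, "tx": 0, "ty": 0, "tz": 0, "wx": 0, "wy": 0, "wz": -10}
    - {"jaw": -1, "tx": 0, "ty": 0, "tz": 0, "wx": 0, "wy": 0, "wz": -10}
    - {"jaw": -1, "tx": 0, "ty": 0, "tz": 0, "wx": 0, "wy": 0, "wz": -10}
    - {"jaw": -1, "tx": 0, "ty": 0, "tz": 0, "wx": 0, "wy": 0, "wz": -10}
    - {"jaw": -1, "tx": 0, "ty": 0, "tz": 0, "wx": 0, "wy": 0, "wz": -10}
    - {"jaw": -1, "tx": 0, "ty": 0, "tz": 0, "wx": 0, "wy": 0, "wz": -10}
    - {"jaw": -1, "tx": 0, "ty": 0, "tz": 0, "wx": 0, "wy": 0, "wz": -10}
    - {"jaw": -1, "tx": 0, "ty": 0, "tz": 0, "wx": 0, "wy": 0, "wz": -10}
    - {"jaw": -1, "tx": 0, "ty": 0, "tz": 0, "wx": 0, "wy": 0, "wz": -5}
    - {"jaw": -1, "tx": 0, "ty": 0, "tz": 0, "wx": 0, "wy": 0, "wz": 0}

```text
clock: 7.58
tcp_pos: [0.5423, -0.0333, 0.3725]
orientation: [-0.0, 0.122, 0.992, 0.007]
wrist_force: [-0.2, -0.5, -0.1]
finger_gap: -0.0003
```

```bash
sed -i 's/np.stack(\[XL,-YL,/np.stack([-XL,YL,/' nav.py; python3 -c "
from nav import *
print(get_state()['joint_pos'].round(3))
where([0,62,150])
crop(eyes.read_camera('scene'),225,130,385,250,5,'s5.png')"
```

```text
[-0.212  0.263 -0.101  1.207  0.013  0.033]
clk 7.58 tip ledge mm [ -0.8  44.8 199.5] F ledge [-0.1 -0.6 -0.1] gap -0.000 rot [ 0.8 -0.1 -0.6]
tool cm (after turn) [-0.08  1.72  4.95]
```

View pics/s5.png

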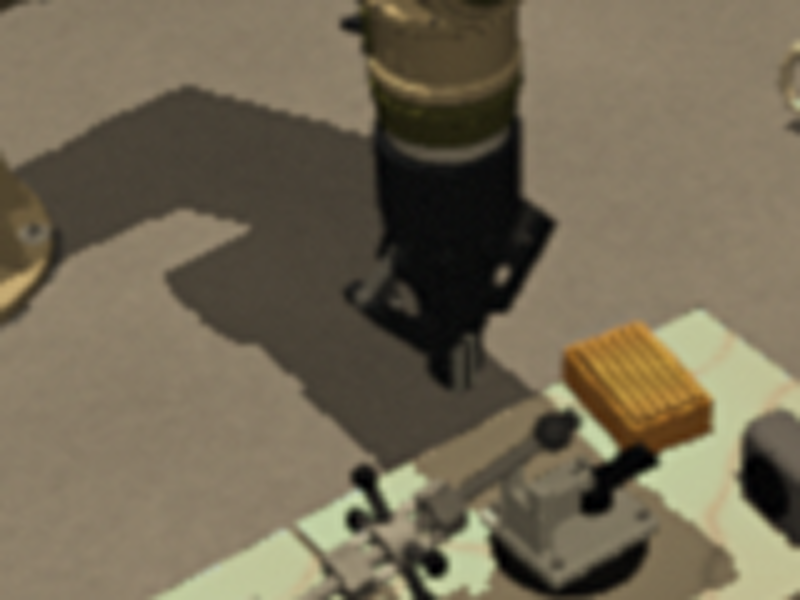

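Emit:
carry_out:
  motion:
    - {"jaw": -1, "tx": 0, "ty": 1.7, "tz": 0, "wx": 0.8, "wy": 0, "wz": -0.6}
    - {"jaw": -1, "tx": 0, "ty": 0, "tz": 3.5, "wx": 0, "wy": 0, "wz": 0}
    - {"jaw": -1, "tx": -0.1, "ty": 0, "tz": 2, "wx": 0, "wy": 0, "wz": 0}
    - {"jaw": -1, "tx": 0, "ty": 0, "tz": 1, "wx": 0, "wy": 0, "wz": 0}
    - {"jaw": -1, "tx": 0, "ty": 0.1, "tz": 0.8, "wx": 0, "wy": 0, "wz": 0}
    - {"jaw": -1, "tx": 0, "ty": 0.1, "tz": 0.8, "wx": 0, "wy": 0, "wz": 0}

```text
clock: 8.38
tcp_pos: [0.5482, -0.0148, 0.2926]
orientation: [0.0, 0.117, 0.993, -0.0]
wrist_force: [-0.8, -0.1, -0.4]
finger_gap: -0.0005
```

```bash
python3 -c "
from nav import *
print(get_state()['joint_pos'].round(3))
where([0,66,92])"
```

```text
[-0.173  0.321 -0.225  1.024 -0.     0.06 ]
clk 8.38 tip ledge mm [  1.1  61.7 119.6] F ledge [-0.8 -0.3 -0.4] gap -0.001 rot [-0.   0.   0.1]
tool cm (after turn) [0.11 0.43 2.76]
```

Emit:
carry_out:
  motion:
    - {"jaw": -1, "tx": 0.1, "ty": 0.1, "tz": 0.7, "wx": 0, "wy": 0, "wz": 0}
    - {"jaw": -1, "tx": 0, "ty": 0.1, "tz": 0.7, "wx": 0, "wy": 0, "wz": 0}
    - {"jaw": -1, "tx": 0, "ty": 0.1, "tz": 0.5, "wx": 0, "wy": 0, "wz": 0}
    - {"jaw": -1, "tx": 0, "ty": 0, "tz": 0.4, "wx": 0, "wy": 0, "wz": 0}

```text
clock: 8.88
tcp_pos: [0.5475, -0.0119, 0.2691]
orientation: [-0.0, 0.117, 0.993, -0.0]
wrist_force: [-0.1, 0.1, 0.9]
finger_gap: -0.0003
```

```bash
python3 -c "
from nav import *
where([0,66,92])
crop(eyes.read_camera('scene'),245,190,365,280,6.6,'s6.png')"
```

```text
clk 8.88 tip ledge mm [-0.5 64.5 96.1] F ledge [-0.1  0.1  0.9] gap -0.000 rot [-0.  -0.   0.1]
tool cm (after turn) [-0.05  0.15  0.41]
```

View pics/s6.png

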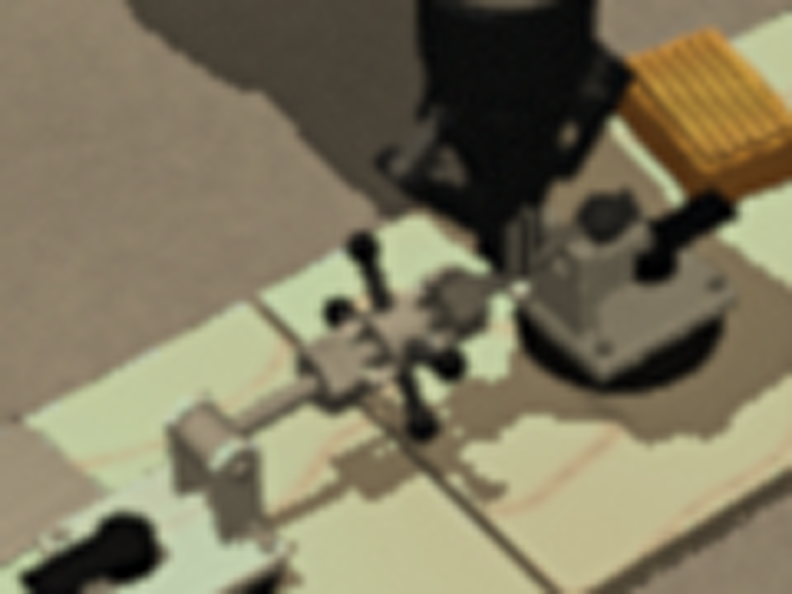

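The rod is almost down, with the ball behind the lug and the fingers on the bare rod. I'll press on gently to the stop.

Emit:
carry_out:
  motion:
    - {"jaw": -1, "tx": 0, "ty": 0, "tz": 0.25, "wx": 0, "wy": 0, "wz": 0}
    - {"jaw": -1, "tx": 0, "ty": 0, "tz": 0.25, "wx": 0, "wy": 0, "wz": 0}
    - {"jaw": -1, "tx": 0, "ty": 0, "tz": 0.1, "wx": 0, "wy": 0, "wz": 0}

```text
clock: 9.3
tcp_pos: [0.5476, -0.0119, 0.2642]
orientation: [0.0, 0.117, 0.993, -0.0]
wrist_force: [-3.0, 0.1, 9.6]
finger_gap: -0.0002
```

```bash
python3 -c "
from nav import *
where([0,66,92])"
```

```text
clk 9.30 tip ledge mm [-0.2 64.5 91.2] F ledge [-2.9 -0.6  9.6] gap -0.000 rot [-0.   0.   0.1]
tool cm (after turn) [-0.02  0.15 -0.08]
```

Emit:
carry_out:
  motion:
    - {"jaw": -1, "tx": 0, "ty": 0, "tz": 0.1, "wx": 0, "wy": 0, "wz": 0}
    - {"jaw": -1, "tx": 0, "ty": 0, "tz": 0, "wx": 0, "wy": 0, "wz": 0}

```text
clock: 9.55
tcp_pos: [0.5476, -0.0119, 0.2639]
orientation: [0.0, 0.117, 0.993, -0.0]
wrist_force: [-3.2, 0.6, 10.5]
finger_gap: -0.0006
```

```bash
python3 -c "
from nav import *
where([0,66,92])"
```

```text
clk 9.55 tip ledge mm [-0.1 64.5 90.9] F ledge [-3.2 -0.2 10.5] gap -0.001 rot [-0.   0.   0.1]
tool cm (after turn) [-0.01  0.15 -0.11]
```

Emit:
carry_out:
  motion:
    - {"jaw": -1, "tx": 0, "ty": 0, "tz": 0.2, "wx": 0, "wy": 0, "wz": 0}
    - {"jaw": -1, "tx": 0, "ty": 0, "tz": 0.2, "wx": 0, "wy": 0, "wz": 0}
    - {"jaw": -1, "tx": 0, "ty": 0, "tz": 0, "wx": 0, "wy": 0, "wz": 0}

```text
clock: 9.93
tcp_pos: [0.5478, -0.0118, 0.2621]
orientation: [0.001, 0.116, 0.993, -0.0]
wrist_force: [-7.1, 1.7, 24.1]
finger_gap: -0.0004
```

```bash
python3 -c "
from nav import *
where([0,66,92])"
```

```text
clk 9.93 tip ledge mm [ 0.4 64.7 89.1] F ledge [-7.3 -0.  24.1] gap -0.000 rot [-0.   0.2  0.1]
tool cm (after turn) [ 0.04  0.13 -0.29]
```

Emit:
carry_out:
  motion:
    - {"jaw": -1, "tx": 0, "ty": 0, "tz": -3, "wx": 0, "wy": 0, "wz": 0}
    - {"jaw": -1, "tx": 0, "ty": 0, "tz": -4, "wx": 0, "wy": 0, "wz": 0}
    - {"jaw": -1, "tx": -1.5, "ty": -2, "tz": 0, "wx": 0, "wy": 0, "wz": 0}
    - {"jaw": -1, "tx": -1.5, "ty": -3, "tz": 0, "wx": 0, "wy": 0, "wz": 0}
    - {"jaw": -1, "tx": -1, "ty": -1.4, "tz": 0, "wx": 0, "wy": 0, "wz": 0}
    - {"jaw": -1, "tx": 0, "ty": 0, "tz": 0, "wx": 0, "wy": 0, "wz": 0}

```text
clock: 10.68
tcp_pos: [0.5719, -0.0843, 0.328]
orientation: [-0.001, 0.117, 0.993, -0.0]
wrist_force: [-0.5, 0.8, 1.3]
finger_gap: 0.0001
```

```bash
python3 -c "
from nav import *
where([38,1,110])
s=eyes.read_camera('scene');cv2.imwrite('pics/scene7.png',s);crop(s,245,190,365,280,6.6,'s7.png')
t=eyes.read_camera('top');cv2.imwrite('pics/top7.png',t);crop(t,240,190,440,310,4,'t7.png')"
```

```text
clk 10.68 tip ledge mm [ 40.   -0.2 155. ] F ledge [-0.7  0.6  1.3] gap 0.000 rot [-0.  -0.1 -0.1]
tool cm (after turn) [0.2  0.12 4.5 ]
```

View pics/s7.png

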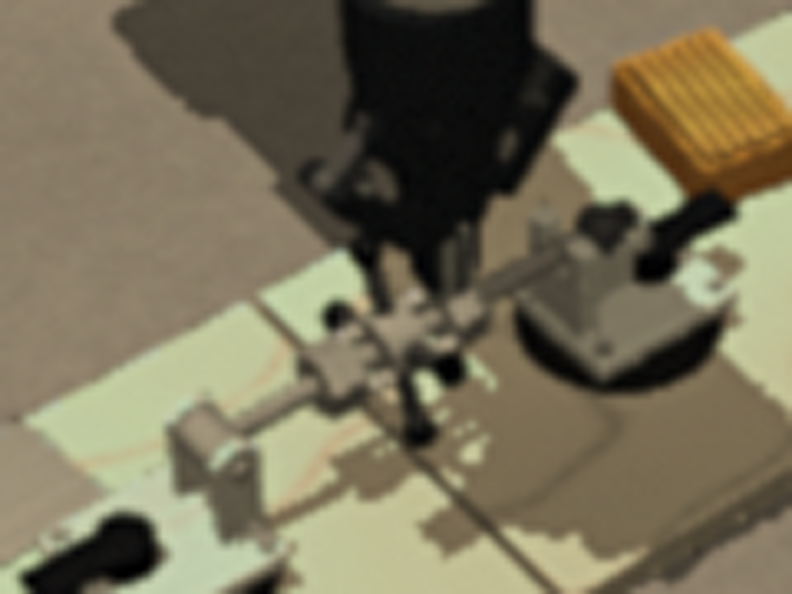

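View pics/t7.png

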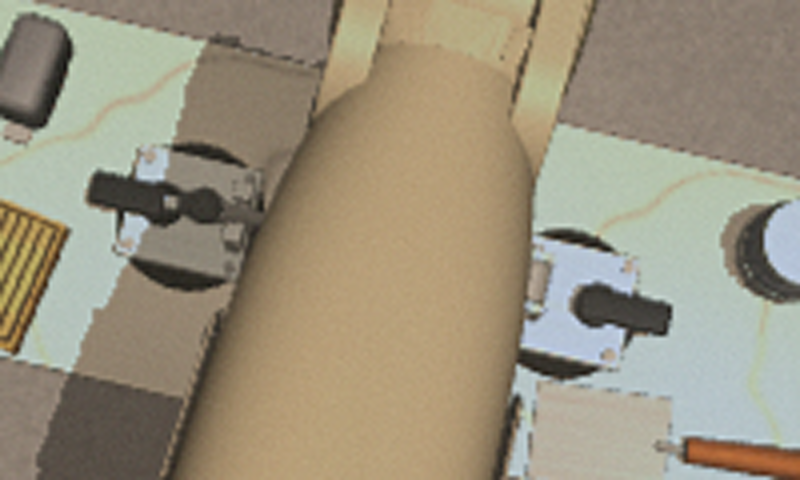

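Emit:
carry_out:
  motion:
    - {"jaw": -1, "tx": -0.3, "ty": 0.1, "tz": 2, "wx": 0, "wy": 0, "wz": 0}
    - {"jaw": -1, "tx": 0, "ty": 0, "tz": 2, "wx": 0, "wy": 0, "wz": 0}
    - {"jaw": -1, "tx": 0, "ty": 0, "tz": 0.6, "wx": 0, "wy": 0, "wz": 0}
    - {"jaw": -1, "tx": 0, "ty": 0, "tz": 0.6, "wx": 0, "wy": 0, "wz": 0}
    - {"jaw": -1, "tx": 0, "ty": 0, "tz": 0.6, "wx": 0, "wy": 0, "wz": 0}

```text
clock: 11.4
tcp_pos: [0.5756, -0.083, 0.2714]
orientation: [0.001, 0.116, 0.993, -0.0]
wrist_force: [1.8, -1.4, 2.8]
finger_gap: 0.0
```

```bash
python3 -c "
from nav import *
where([43,1,82])"
```

```text
clk 11.40 tip ledge mm [43.9  1.8 98.4] F ledge [ 2.1 -0.9  2.8] gap 0.000 rot [-0.   0.1  0.1]
tool cm (after turn) [ 0.09 -0.08  1.64]
```

Contact at about 3 N, so the screw turns freely. I'll carry on to z of about 82.

Emit:
carry_out:
  motion:
    - {"jaw": -1, "tx": 0, "ty": 0, "tz": 0.5, "wx": 0, "wy": 0, "wz": 0}
    - {"jaw": -1, "tx": 0, "ty": 0, "tz": 0.5, "wx": 0, "wy": 0, "wz": 0}
    - {"jaw": -1, "tx": 0, "ty": 0, "tz": 0.5, "wx": 0, "wy": 0, "wz": 0}
    - {"jaw": -1, "tx": 0, "ty": 0, "tz": 0.3, "wx": 0, "wy": 0, "wz": 0}
    - {"jaw": -1, "tx": 0, "ty": 0, "tz": 0, "wx": 0, "wy": 0, "wz": 0}

```text
clock: 12.02
tcp_pos: [0.5742, -0.0831, 0.2516]
orientation: [-0.001, 0.117, 0.993, 0.0]
wrist_force: [0.9, -0.3, 0.4]
finger_gap: 0.0002
```

```bash
python3 -c "
from nav import *
where([-22,1,116])
s=eyes.read_camera('scene');cv2.imwrite('pics/scene8.png',s);crop(s,245,190,365,280,6.6,'s8.png')"
```

```text
clk 12.03 tip ledge mm [41.7  1.4 78.6] F ledge [ 1.  -0.1  0.4] gap 0.000 rot [-0.  -0.2  0. ]
tool cm (after turn) [ 6.37 -0.04 -3.74]
```

View pics/s8.png

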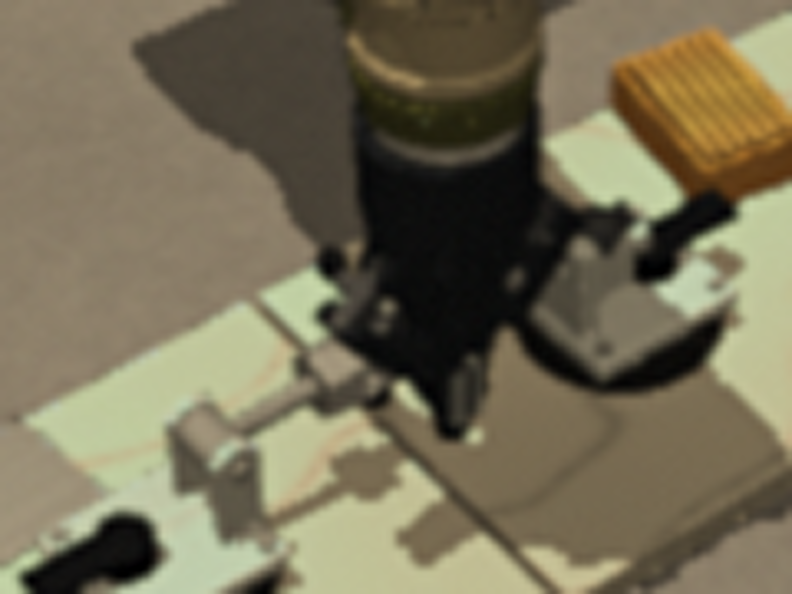

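```bash
python3 - <<'E'
from fit0 import *
p=np.load("p0.npy").copy();p[4]=0
for deg in (-60,-45,-23,-10,0,10,20,30):
    p[6]=np.radians(deg); print(deg,[tuple(((proj("scene",pt(p,'s',i))+.5-[245,190])*6.6).round().astype(int)) for i in range(4)])
E
```

```text
-60 [(np.int64(337), np.int64(258)), (np.int64(422), np.int64(310)), (np.int64(449), np.int64(433)), (np.int64(365), np.int64(378))]
-45 [(np.int64(346), np.int64(252)), (np.int64(436), np.int64(335)), (np.int64(439), np.int64(438)), (np.int64(352), np.int64(355))]
-23 [(np.int64(365), np.int64(254)), (np.int64(451), np.int64(372)), (np.int64(420), np.int64(434)), (np.int64(338), np.int64(320))]
-10 [(np.int64(378), np.int64(262)), (np.int64(455), np.int64(392)), (np.int64(407), np.int64(426)), (np.int64(333), np.int64(301))]
0 [(np.int64(389), np.int64(271)), (np.int64(457), np.int64(405)), (np.int64(396), np.int64(417)), (np.int64(331), np.int64(288))]
10 [(np.int64(401), np.int64(282)), (np.int64(456), np.int64(417)), (np.int64(386), np.int64(405)), (np.int64(331), np.int64(276))]
20 [(np.int64(412), np.int64(295)), (np.int64(454), np.int64(426)), (np.int64(375), np.int64(393)), (np.int64(333), np.int64(266))]
30 [(np.int64(422), np.int64(310)), (np.int64(449), np.int64(433)), (np.int64(365), np.int64(378)), (np.int64(337), np.int64(258))]
```

Emit:
carry_out:
  motion:
    - {"jaw": -1, "tx": 0, "ty": 0, "tz": -3.6, "wx": 0, "wy": 0, "wz": 0}
    - {"jaw": -1, "tx": 0, "ty": 0, "tz": -4, "wx": 0, "wy": 0, "wz": 0}
    - {"jaw": -1, "tx": 3.2, "ty": 0, "tz": 0, "wx": 0, "wy": 0, "wz": 0}
    - {"jaw": -1, "tx": 3.4, "ty": 0, "tz": 0, "wx": 0, "wy": 0, "wz": 0}
    - {"jaw": -1, "tx": 0, "ty": 0, "tz": 2.5, "wx": 0, "wy": 0, "wz": 0}
    - {"jaw": -1, "tx": 0, "ty": 0, "tz": 0.9, "wx": 0, "wy": 0, "wz": 0}
    - {"jaw": -1, "tx": 0, "ty": 0, "tz": 0, "wx": 0, "wy": 0, "wz": 0}

```text
clock: 12.95
tcp_pos: [0.5104, -0.0678, 0.2937]
orientation: [-0.001, 0.117, 0.993, 0.0]
wrist_force: [-0.4, -0.2, -0.1]
finger_gap: -0.0002
```

```bash
python3 -c "
from nav import *
where([-4,1,121])"
```

```text
clk 12.95 tip ledge mm [-24.    1.5 120.7] F ledge [-0.4 -0.2 -0.1] gap -0.000 rot [-0.  -0.2  0.1]
tool cm (after turn) [-2.   -0.05 -0.03]
```

Emit:
carry_out:
  motion:
    - {"jaw": -1, "tx": -1, "ty": 0, "tz": 0, "wx": 0, "wy": 0, "wz": 0}
    - {"jaw": -1, "tx": -1, "ty": 0, "tz": 0, "wx": 0, "wy": 0, "wz": 0}
    - {"jaw": -1, "tx": -0.6, "ty": 0, "tz": 0.2, "wx": 0, "wy": 0, "wz": 0}
    - {"jaw": -1, "tx": -0.6, "ty": 0, "tz": 0.25, "wx": 0, "wy": 0, "wz": 0}
    - {"jaw": -1, "tx": -0.5, "ty": 0, "tz": 0.4, "wx": 0, "wy": 0, "wz": 0}
    - {"jaw": -1, "tx": -0.45, "ty": 0, "tz": 0.45, "wx": 0, "wy": 0, "wz": 0}
    - {"jaw": -1, "tx": -0.25, "ty": 0, "tz": 0.4, "wx": 0, "wy": 0, "wz": 0}
    - {"jaw": -1, "tx": -0.25, "ty": 0, "tz": 0.4, "wx": 0, "wy": 0, "wz": 0}

```text
clock: 13.95
tcp_pos: [0.5561, -0.0788, 0.2733]
orientation: [-0.0, 0.117, 0.993, -0.0]
wrist_force: [-2.8, -1.3, 3.0]
finger_gap: 0.0003
```

```bash
python3 -c "
from nav import *
where([25,1,91])
s=eyes.read_camera('scene');cv2.imwrite('pics/scene9.png',s);crop(s,245,190,365,280,6.6,'s9.png')"
```

```text
clk 13.95 tip ledge mm [ 23.6   1.4 100.3] F ledge [-2.4 -1.9  3. ] gap 0.000 rot [-0.  0.  0.]
tool cm (after turn) [-0.14 -0.04  0.93]
```

View pics/s9.png

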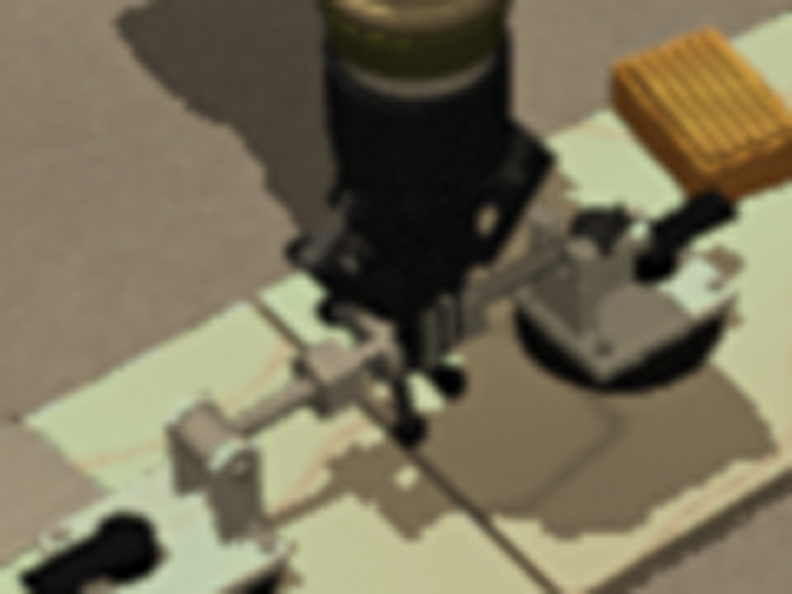

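Emit:
carry_out:
  motion:
    - {"jaw": -1, "tx": -0.15, "ty": 0, "tz": 0.5, "wx": 0, "wy": 0, "wz": 0}
    - {"jaw": -1, "tx": -0.1, "ty": 0, "tz": 0.5, "wx": 0, "wy": 0, "wz": 0}
    - {"jaw": -1, "tx": -0.1, "ty": 0, "tz": 0.5, "wx": 0, "wy": 0, "wz": 0}
    - {"jaw": -1, "tx": -0.1, "ty": 0, "tz": 0.2, "wx": 0, "wy": 0, "wz": 0}
    - {"jaw": -1, "tx": 0, "ty": 0, "tz": 0, "wx": 0, "wy": 0, "wz": 0}

```text
clock: 14.62
tcp_pos: [0.561, -0.08, 0.2576]
orientation: [0.001, 0.117, 0.993, -0.001]
wrist_force: [-1.7, -2.3, 7.7]
finger_gap: -0.0001
```

```bash
python3 -c "
from nav import *
where([-26,1,121])
s=eyes.read_camera('scene');cv2.imwrite('pics/scene10.png',s);crop(s,245,190,365,280,6.6,'s10.png')"
```

```text
clk 14.62 tip ledge mm [29.   1.2 84.6] F ledge [-1.1 -2.7  7.7] gap -0.000 rot [-0.   0.1  0. ]
tool cm (after turn) [ 5.5  -0.02 -3.64]
```

View pics/s10.png

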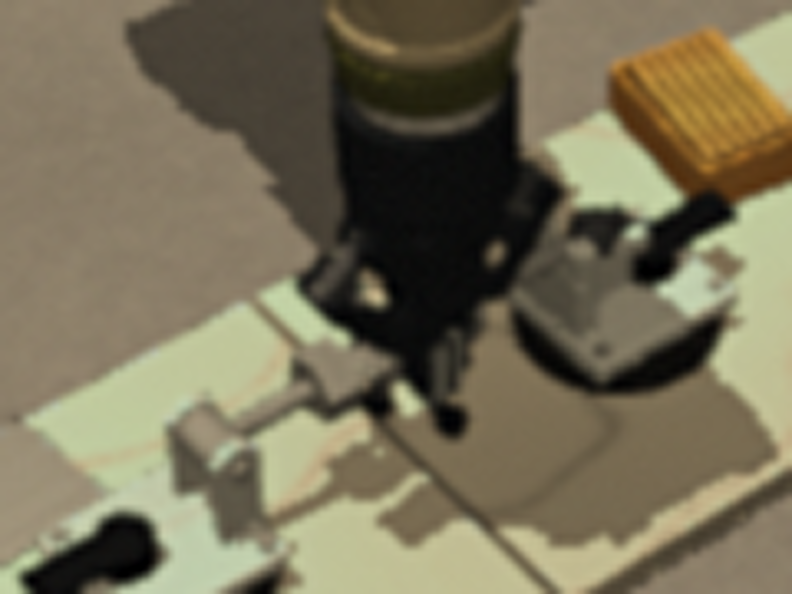

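Emit:
carry_out:
  motion:
    - {"jaw": -1, "tx": -0.3, "ty": 0, "tz": -0.6, "wx": 0, "wy": 0, "wz": 0}
    - {"jaw": -1, "tx": -0.2, "ty": 0, "tz": -3, "wx": 0, "wy": 0, "wz": 0}
    - {"jaw": -1, "tx": 0, "ty": 0, "tz": -3.5, "wx": 0, "wy": 0, "wz": 0}
    - {"jaw": -1, "tx": 3, "ty": 0, "tz": 0, "wx": 0, "wy": 0, "wz": 0}
    - {"jaw": -1, "tx": 3, "ty": 0, "tz": 0, "wx": 0, "wy": 0, "wz": 0}
    - {"jaw": -1, "tx": 0, "ty": 0, "tz": 2.5, "wx": 0, "wy": 0, "wz": 0}
    - {"jaw": -1, "tx": 0, "ty": 0, "tz": 0.9, "wx": 0, "wy": 0, "wz": 0}
    - {"jaw": -1, "tx": 0, "ty": 0, "tz": 0, "wx": 0, "wy": 0, "wz": 0}

```text
clock: 15.68
tcp_pos: [0.5068, -0.0669, 0.2928]
orientation: [-0.001, 0.117, 0.993, 0.0]
wrist_force: [-0.1, -0.8, -0.7]
finger_gap: 0.0001
```

```bash
python3 -c "
from nav import *
where([-5,1,121])
s=eyes.read_camera('scene');cv2.imwrite('pics/scene11.png',s);crop(s,245,190,365,280,6.6,'s11.png')"
```

```text
clk 15.68 tip ledge mm [-27.5   1.6 119.8] F ledge [ 0.1 -0.8 -0.7] gap 0.000 rot [ 0.  -0.1  0.1]
tool cm (after turn) [-2.25 -0.06 -0.12]
```

View pics/s11.png

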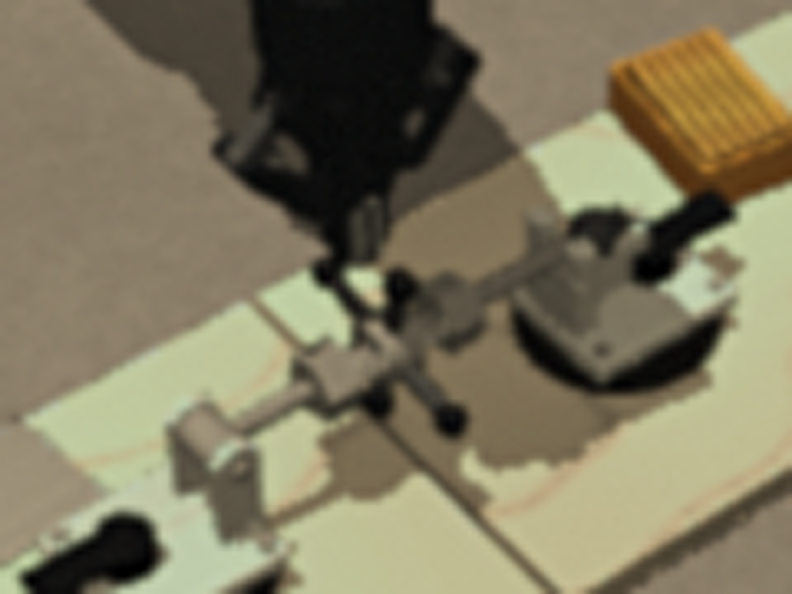

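Emit:
carry_out:
  motion:
    - {"jaw": -1, "tx": -1.2, "ty": 0, "tz": 0, "wx": 0, "wy": 0, "wz": 0}
    - {"jaw": -1, "tx": -0.6, "ty": 0, "tz": 0, "wx": 0, "wy": 0, "wz": 0}
    - {"jaw": -1, "tx": -0.6, "ty": 0, "tz": 0, "wx": 0, "wy": 0, "wz": 0}
    - {"jaw": -1, "tx": -0.6, "ty": 0, "tz": 0.15, "wx": 0, "wy": 0, "wz": 0}
    - {"jaw": -1, "tx": -0.6, "ty": 0, "tz": 0.2, "wx": 0, "wy": 0, "wz": 0}
    - {"jaw": -1, "tx": -0.5, "ty": 0, "tz": 0.4, "wx": 0, "wy": 0, "wz": 0}
    - {"jaw": -1, "tx": -0.45, "ty": 0, "tz": 0.4, "wx": 0, "wy": 0, "wz": 0}

```text
clock: 16.6
tcp_pos: [0.5506, -0.0776, 0.2814]
orientation: [-0.001, 0.117, 0.993, -0.0]
wrist_force: [-4.6, 0.9, 2.7]
finger_gap: -0.0001
```

```bash
python3 -c "
from nav import *
where([23,1,100])"
```

```text
clk 16.60 tip ledge mm [ 17.4   1.1 108.4] F ledge [-4.7 -0.2  2.7] gap -0.000 rot [-0.1 -0.2  0. ]
tool cm (after turn) [-0.56 -0.01  0.84]
```

```bash
cat >> nav.py <<'E'
def tq(n=1):
    s=get_state();f=s["wrist_force"];R=Ro.from_quat(s["orientation"],scalar_first=True)
    t=s["tcp_pos"]+R.apply([0,0,.173])-O
    x=t@XL;z=t[2]-.086;Fx=f@XL;Fz=f[2]
    # torque about screw axis from wrench: moment at TCP + arm
    r=s["tcp_pos"]-O-[0,0,.086]; M=s["ft_torque"]+np.cross(r,f)
    print("corner torque->N@40mm %.1f"%((-z*Fx+(x+.011)*Fz)/.04),"wrench-based %.1f"%(-(M@YL)/.04))
E
python3 -c "
from nav import *
tq()"
```

```text
corner torque->N@40mm 4.5 wrench-based -1.9
```

Emit:
carry_out:
  motion:
    - {"jaw": -1, "tx": -0.25, "ty": 0, "tz": 0.4, "wx": 0, "wy": 0, "wz": 0}
    - {"jaw": -1, "tx": -0.25, "ty": 0, "tz": 0.4, "wx": 0, "wy": 0, "wz": 0}
    - {"jaw": -1, "tx": -0.15, "ty": 0, "tz": 0.4, "wx": 0, "wy": 0, "wz": 0}

```text
clock: 16.98
tcp_pos: [0.5576, -0.0792, 0.27]
orientation: [-0.0, 0.117, 0.993, -0.0]
wrist_force: [-5.3, -0.9, 4.5]
finger_gap: -0.0002
```

```bash
python3 -c "
from nav import *
where([26,1,86]);tq()"
```

```text
clk 16.98 tip ledge mm [25.   1.3 97. ] F ledge [-4.9 -2.1  4.5] gap -0.000 rot [-0. -0.  0.]
tool cm (after turn) [-0.1  -0.03  1.1 ]
corner torque->N@40mm 5.4 wrench-based 3.8
```

Emit:
carry_out:
  motion:
    - {"jaw": -1, "tx": -0.15, "ty": 0, "tz": 0.4, "wx": 0, "wy": 0, "wz": 0}
    - {"jaw": -1, "tx": -0.1, "ty": 0, "tz": 0.4, "wx": 0, "wy": 0, "wz": 0}

```text
clock: 17.23
tcp_pos: [0.5601, -0.0797, 0.2622]
orientation: [0.0, 0.117, 0.993, -0.0]
wrist_force: [-4.5, -1.0, 8.4]
finger_gap: -0.0001
```

```bash
python3 -c "
from nav import *
where([26,1,86]);tq()"
```

```text
clk 17.23 tip ledge mm [27.8  1.4 89.2] F ledge [-4.2 -2.   8.4] gap -0.000 rot [-0.   0.   0.1]
tool cm (after turn) [ 0.18 -0.04  0.32]
corner torque->N@40mm 8.4 wrench-based 0.7
```

Emit:
carry_out:
  motion:
    - {"jaw": -1, "tx": -0.1, "ty": 0, "tz": 0.4, "wx": 0, "wy": 0, "wz": 0}
    - {"jaw": -1, "tx": 0, "ty": 0, "tz": 0.1, "wx": 0, "wy": 0, "wz": 0}

```text
clock: 17.48
tcp_pos: [0.5617, -0.08, 0.2577]
orientation: [0.001, 0.117, 0.993, -0.0]
wrist_force: [-1.7, -0.3, 9.0]
finger_gap: 0.0007
```

```bash
python3 -c "
from nav import *
where([-26,1,121]);tq()
s=eyes.read_camera('scene');cv2.imwrite('pics/scene12.png',s);crop(s,245,190,365,280,6.6,'s12.png')"
```

```text
clk 17.48 tip ledge mm [29.8  1.5 84.7] F ledge [-1.6 -0.7  9. ] gap 0.001 rot [-0.   0.2  0.1]
tool cm (after turn) [ 5.58 -0.05 -3.63]
corner torque->N@40mm 9.1 wrench-based 2.2
```

View pics/s12.png

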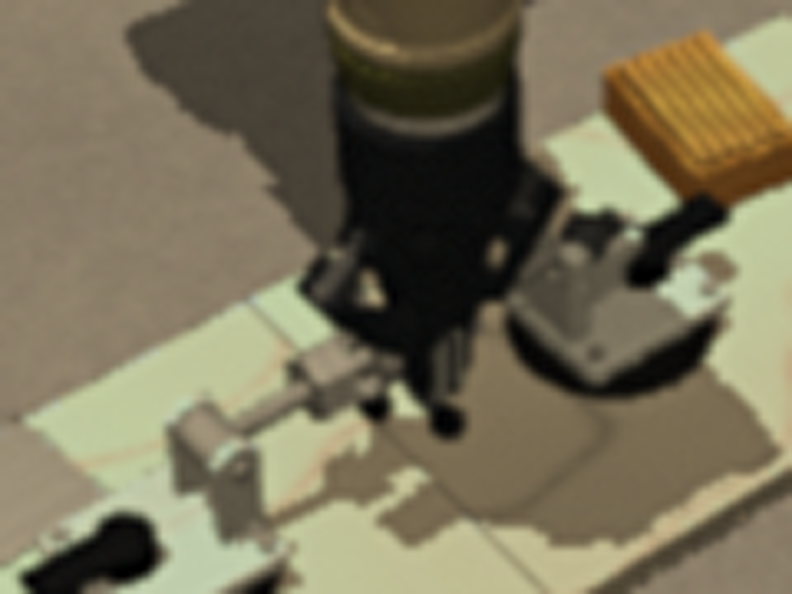

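Emit:
carry_out:
  motion:
    - {"jaw": -1, "tx": -0.3, "ty": 0, "tz": -0.6, "wx": 0, "wy": 0, "wz": 0}
    - {"jaw": -1, "tx": -0.2, "ty": 0, "tz": -3, "wx": 0, "wy": 0, "wz": 0}
    - {"jaw": -1, "tx": 0, "ty": -0.4, "tz": -3.5, "wx": 0, "wy": 0, "wz": 0}
    - {"jaw": -1, "tx": 3, "ty": 0, "tz": 0, "wx": 0, "wy": 0, "wz": 0}
    - {"jaw": -1, "tx": 3, "ty": 0, "tz": 0, "wx": 0, "wy": 0, "wz": 0}
    - {"jaw": -1, "tx": 0, "ty": 0, "tz": 2.5, "wx": 0, "wy": 0, "wz": 0}
    - {"jaw": -1, "tx": 0, "ty": 0, "tz": 0.9, "wx": 0, "wy": 0, "wz": 0}
    - {"jaw": -1, "tx": 0, "ty": 0, "tz": 0, "wx": 0, "wy": 0, "wz": 0}

```text
clock: 18.52
tcp_pos: [0.5066, -0.071, 0.2934]
orientation: [-0.001, 0.117, 0.993, 0.0]
wrist_force: [0.9, 0.3, 0.4]
finger_gap: -0.0003
```

```bash
python3 -c "
from nav import *
where([-5,1,121])
s=eyes.read_camera('scene');cv2.imwrite('pics/scene13.png',s);crop(s,245,190,365,280,6.6,'s13.png')
t=eyes.read_camera('top');cv2.imwrite('pics/top13.png',t);crop(t,290,190,390,265,8,'t13.png')"
```

```text
clk 18.52 tip ledge mm [-26.7  -2.5 120.4] F ledge [0.8 0.5 0.4] gap -0.000 rot [-0.  -0.1  0.1]
tool cm (after turn) [-2.17  0.35 -0.06]
```

View pics/s13.png

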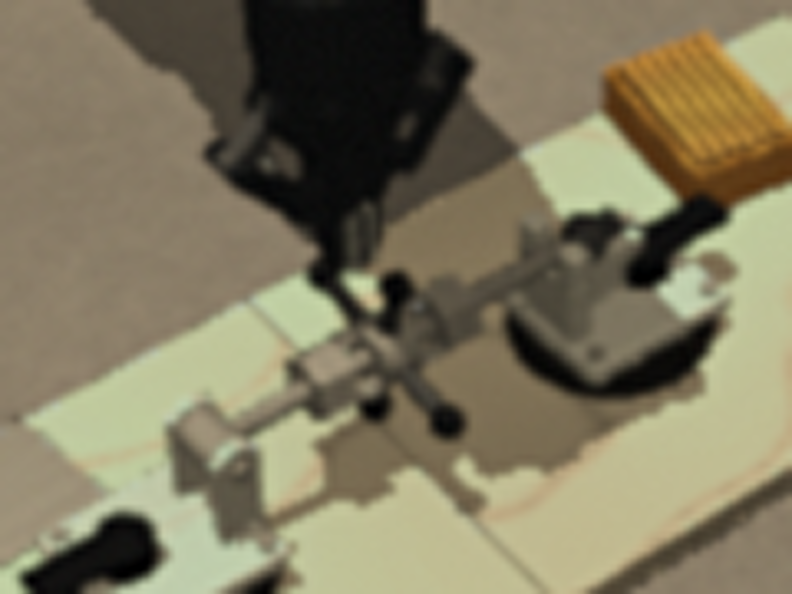

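View pics/t13.png

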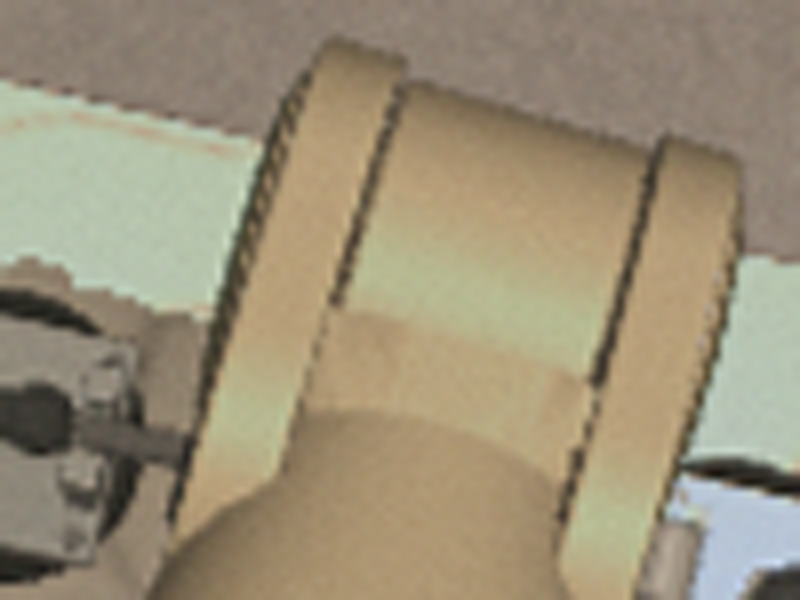

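Emit:
carry_out:
  motion:
    - {"jaw": -1, "tx": -1.2, "ty": 0, "tz": 0, "wx": 0, "wy": 0, "wz": 0}
    - {"jaw": -1, "tx": -0.6, "ty": 0, "tz": 0, "wx": 0, "wy": 0, "wz": 0}
    - {"jaw": -1, "tx": -0.3, "ty": 0, "tz": 0, "wx": 0, "wy": 0, "wz": 0}

```text
clock: 19.0
tcp_pos: [0.5268, -0.0759, 0.2939]
orientation: [-0.001, 0.117, 0.993, -0.0]
wrist_force: [-4.3, 0.8, 3.3]
finger_gap: -0.0001
```

```bash
python3 -c "
from nav import *
where();tq()"
```

```text
clk 19.00 tip ledge mm [ -6.   -2.7 120.9] F ledge [-4.3 -0.2  3.3] gap -0.000 rot [-0.  -0.1  0. ]
corner torque->N@40mm 4.2 wrench-based 3.0
```

Emit:
carry_out:
  motion:
    - {"jaw": -1, "tx": -0.3, "ty": 0, "tz": 0, "wx": 0, "wy": 0, "wz": 0}
    - {"jaw": -1, "tx": -0.1, "ty": 0, "tz": 0, "wx": 0, "wy": 0, "wz": 0}

```text
clock: 19.25
tcp_pos: [0.53, -0.0766, 0.2934]
orientation: [-0.002, 0.117, 0.993, -0.0]
wrist_force: [-6.7, 0.5, 1.3]
finger_gap: -0.0005
```

```bash
python3 -c "
from nav import *
where();tq()"
```

```text
clk 19.25 tip ledge mm [ -2.9  -2.7 120.4] F ledge [-6.7 -1.   1.3] gap -0.001 rot [-0.  -0.2  0. ]
corner torque->N@40mm 6.0 wrench-based 4.3
```

Emit:
carry_out:
  motion:
    - {"jaw": -1, "tx": -0.3, "ty": 0, "tz": 0.05, "wx": 0, "wy": 0, "wz": 0}
    - {"jaw": -1, "tx": -0.3, "ty": 0, "tz": 0.05, "wx": 0, "wy": 0, "wz": 0}

```text
clock: 19.5
tcp_pos: [0.535, -0.0779, 0.292]
orientation: [-0.003, 0.117, 0.993, -0.0]
wrist_force: [-7.3, 0.3, 0.7]
finger_gap: 0.0002
```

```bash
python3 -c "
from nav import *
where();tq()"
```

```text
clk 19.50 tip ledge mm [  1.9  -2.7 119. ] F ledge [-7.2 -1.4  0.7] gap 0.000 rot [-0.  -0.3  0. ]
corner torque->N@40mm 6.1 wrench-based -0.6
```

Emit:
carry_out:
  motion:
    - {"jaw": -1, "tx": -0.3, "ty": 0, "tz": 0.1, "wx": 0, "wy": 0, "wz": 0}
    - {"jaw": -1, "tx": -0.3, "ty": 0, "tz": 0.15, "wx": 0, "wy": 0, "wz": 0}

```text
clock: 19.75
tcp_pos: [0.5403, -0.0791, 0.2895]
orientation: [-0.003, 0.117, 0.993, -0.0]
wrist_force: [-10.6, 0.0, 4.5]
finger_gap: 0.0001
```

```bash
python3 -c "
from nav import *
where();tq()
s=eyes.read_camera('scene');cv2.imwrite('pics/scene14.png',s);crop(s,245,190,365,280,6.6,'s14.png')"
```

```text
clk 19.75 tip ledge mm [  7.1  -2.7 116.5] F ledge [-10.3  -2.4   4.5] gap 0.000 rot [-0.1 -0.4  0. ]
corner torque->N@40mm 9.9 wrench-based 1.4
```

View pics/s14.png

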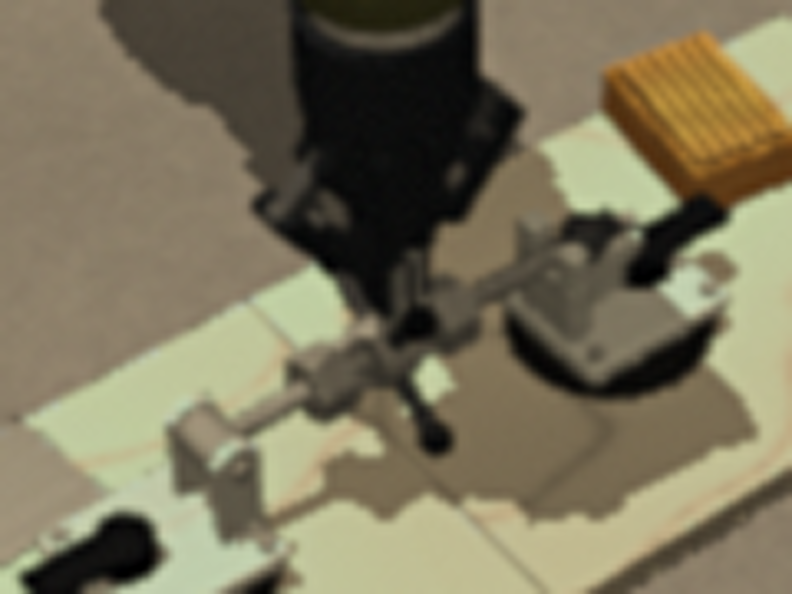

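Emit:
carry_out:
  motion:
    - {"jaw": -1, "tx": -0.2, "ty": 0, "tz": 0.1, "wx": 0, "wy": 0, "wz": 0}
    - {"jaw": -1, "tx": 0, "ty": 0, "tz": 0, "wx": 0, "wy": 0, "wz": 0}

```text
clock: 20.05
tcp_pos: [0.5422, -0.0796, 0.2883]
orientation: [-0.004, 0.117, 0.993, -0.0]
wrist_force: [-8.0, 0.3, 2.8]
finger_gap: -0.0002
```

```bash
python3 -c "
from nav import *
where();tq()"
```

```text
clk 20.05 tip ledge mm [  9.   -2.7 115.3] F ledge [-7.9 -1.5  2.8] gap -0.000 rot [-0.1 -0.4  0. ]
corner torque->N@40mm 7.2 wrench-based -7.6
```

Emit:
carry_out:
  motion:
    - {"jaw": -1, "tx": -0.2, "ty": 0, "tz": 0.1, "wx": 0, "wy": 0, "wz": 0}
    - {"jaw": -1, "tx": 0, "ty": 0, "tz": 0, "wx": 0, "wy": 0, "wz": 0}

```text
clock: 20.3
tcp_pos: [0.5437, -0.0799, 0.2874]
orientation: [-0.004, 0.117, 0.993, -0.0]
wrist_force: [-10.8, 0.1, 4.3]
finger_gap: -0.0001
```

```bash
python3 -c "
from nav import *
where();tq()"
```

```text
clk 20.30 tip ledge mm [ 10.3  -2.7 114.4] F ledge [-10.5  -2.4   4.3] gap -0.000 rot [-0.1 -0.5  0. ]
corner torque->N@40mm 9.8 wrench-based -2.0
```

Emit:
carry_out:
  motion:
    - {"jaw": -1, "tx": -0.2, "ty": 0, "tz": 0.15, "wx": 0, "wy": 0, "wz": 0}
    - {"jaw": -1, "tx": 0, "ty": 0, "tz": 0, "wx": 0, "wy": 0, "wz": 0}

```text
clock: 20.55
tcp_pos: [0.5456, -0.0804, 0.2858]
orientation: [-0.004, 0.117, 0.993, -0.0]
wrist_force: [-11.0, 0.3, 3.9]
finger_gap: -0.0004
```

```bash
python3 -c "
from nav import *
where();tq()"
```

```text
clk 20.55 tip ledge mm [ 12.3  -2.7 112.9] F ledge [-10.8  -2.3   3.9] gap -0.000 rot [-0.1 -0.5  0. ]
corner torque->N@40mm 9.5 wrench-based -1.4
```

Emit:
carry_out:
  motion:
    - {"jaw": -1, "tx": -0.2, "ty": 0, "tz": 0.15, "wx": 0, "wy": 0, "wz": 0}
    - {"jaw": -1, "tx": 0, "ty": 0, "tz": 0, "wx": 0, "wy": 0, "wz": 0}

```text
clock: 20.8
tcp_pos: [0.5474, -0.0808, 0.2844]
orientation: [-0.004, 0.117, 0.993, -0.0]
wrist_force: [-12.6, 1.2, 5.9]
finger_gap: 0.0001
```

```bash
python3 -c "
from nav import *
where();tq()
s=eyes.read_camera('scene');cv2.imwrite('pics/scene15.png',s);crop(s,245,190,365,280,6.6,'s15.png')"
```

```text
clk 20.80 tip ledge mm [ 14.   -2.7 111.4] F ledge [-12.5  -1.7   5.9] gap 0.000 rot [-0.1 -0.5  0. ]
corner torque->N@40mm 11.6 wrench-based 2.9
```

View pics/s15.png

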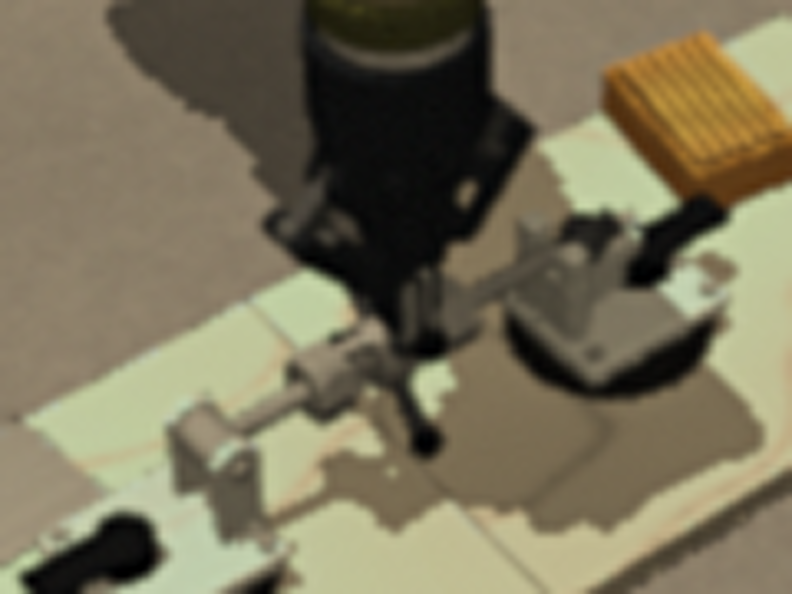

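Emit:
carry_out:
  motion:
    - {"jaw": -1, "tx": -0.15, "ty": 0, "tz": 0.15, "wx": 0, "wy": 0, "wz": 0}
    - {"jaw": -1, "tx": 0, "ty": 0, "tz": 0, "wx": 0, "wy": 0, "wz": 0}

```text
clock: 21.1
tcp_pos: [0.5491, -0.0812, 0.283]
orientation: [-0.004, 0.117, 0.993, 0.0]
wrist_force: [-11.0, 1.0, 4.9]
finger_gap: 0.0
```

```bash
python3 -c "
from nav import *
where();tq()"
```

```text
clk 21.10 tip ledge mm [ 16.   -2.6 110. ] F ledge [-10.9  -1.6   4.9] gap 0.000 rot [-0.  -0.4  0. ]
corner torque->N@40mm 9.9 wrench-based 0.4
```

Emit:
carry_out:
  motion:
    - {"jaw": -1, "tx": -0.15, "ty": 0, "tz": 0.15, "wx": 0, "wy": 0, "wz": 0}
    - {"jaw": -1, "tx": 0, "ty": 0, "tz": 0, "wx": 0, "wy": 0, "wz": 0}

```text
clock: 21.35
tcp_pos: [0.5503, -0.0815, 0.2817]
orientation: [-0.004, 0.117, 0.993, 0.0]
wrist_force: [-12.3, 1.6, 7.2]
finger_gap: 0.0003
```

```bash
python3 -c "
from nav import *
where();tq()"
```

```text
clk 21.35 tip ledge mm [ 17.1  -2.6 108.7] F ledge [-12.3  -1.3   7.2] gap 0.000 rot [-0.1 -0.5  0. ]
corner torque->N@40mm 12.1 wrench-based -0.8
```

```bash
cat > disp.py <<'E'
from h import *
import sys
def disp(n,a,b,box):
    x0,y0,x1,y1=box
    A=cv2.cvtColor(a,cv2.COLOR_BGR2GRAY).astype(np.float32);B=cv2.cvtColor(b,cv2.COLOR_BGR2GRAY).astype(np.float32)
    w=np.eye(2,3,dtype=np.float32)
    cc,w=cv2.findTransformECC(A[y0:y1,x0:x1],B[y0:y1,x0:x1],w,cv2.MOTION_TRANSLATION,(3,200,1e-6),None,3)
    return w[:,2],cc
p=np.load("p0.npy");W=p[2];YL=np.array([-np.sin(W),np.cos(W),0])
def mm(n,d,P):
    g=proj(n,P+YL*.001)-proj(n,P); return d@g/(g@g)
if __name__=="__main__":
    P=np.array([p[0],p[1],.02])+YL*.25
    a=cv2.imread("pics/scene0.png")
    for k in sys.argv[1:]:
        b=cv2.imread(f"pics/scene{k}.png")
        out=[]
        for box in [(335,190,372,225),(370,208,396,240),(385,205,420,250)]:
            d,cc=disp("scene",a,b,box); out.append((round(float(mm("scene",d,P)),2),round(float(cc),3)))
        print(k,out)
E
python3 disp.py 7 8 9 10 11 12 13 14 15
python3 -c "
from nav import *
s=eyes.read_camera('scene');cv2.imwrite('pics/scene16.png',s);crop(s,245,190,365,280,6.6,'s16.png');where();tq()"; python3 disp.py 16
```

```text
7 [(0.95, 0.907), (-0.02, 1.0), (-0.02, 1.0)]
8 [(0.82, 0.919), (-0.0, 1.0), (-0.0, 1.0)]
9 [(0.87, 0.93), (-0.02, 1.0), (-0.01, 1.0)]
10 [(-0.19, 0.928), (-0.9, 0.989), (-1.01, 0.988)]
11 [(-0.2, 0.925), (-1.06, 0.988), (-1.05, 0.987)]
12 [(-4.07, 0.924), (-5.13, 0.991), (-4.96, 0.994)]
13 [(-4.02, 0.92), (-5.19, 0.991), (-4.99, 0.994)]
14 [(-4.22, 0.918), (-5.38, 0.985), (-5.25, 0.992)]
15 [(-4.34, 0.922), (-5.48, 0.985), (-5.25, 0.992)]
clk 21.40 tip ledge mm [ 17.1  -2.7 108.7] F ledge [-11.5  -1.4   6.9] gap -0.001 rot [-0.1 -0.5  0. ]
corner torque->N@40mm 11.4 wrench-based -4.0
16 [(-4.31, 0.92), (-5.46, 0.985), (-5.26, 0.992)]
```

```bash
python3 - <<'E'
from fit0 import *
p=np.load("p0.npy").copy();p[4]=0
h0=p[5]
for scr in np.arange(4.8,6.01,.1):
    p[5]=h0-.00125*(scr-1.17); p[6]=scr-np.pi*1.5
    print(round(scr,2),round(np.degrees(p[6])),[tuple(int(v) for v in ((proj("scene",pt(p,'s',i))+.5-[245,190])*6.6).round()) for i in range(4)])
E
```

```text
4.8 5 [(387, 281), (448, 416), (383, 416), (323, 286)]
4.9 11 [(393, 288), (447, 423), (376, 409), (323, 280)]
5.0 16 [(399, 295), (446, 428), (370, 402), (324, 274)]
5.1 22 [(405, 304), (444, 433), (364, 394), (325, 269)]
5.2 28 [(411, 312), (441, 437), (358, 386), (327, 265)]
5.3 34 [(416, 322), (438, 440), (353, 378), (329, 261)]
5.4 39 [(421, 331), (434, 443), (347, 369), (332, 259)]
5.5 45 [(426, 341), (430, 444), (342, 360), (336, 257)]
5.6 51 [(430, 351), (425, 444), (338, 351), (340, 256)]
5.7 57 [(434, 360), (420, 444), (334, 342), (345, 257)]
5.8 62 [(438, 370), (414, 442), (330, 333), (350, 258)]
5.9 68 [(440, 380), (408, 440), (327, 325), (355, 260)]
6.0 74 [(442, 389), (402, 437), (324, 316), (360, 263)]
```

View pics/s16.png

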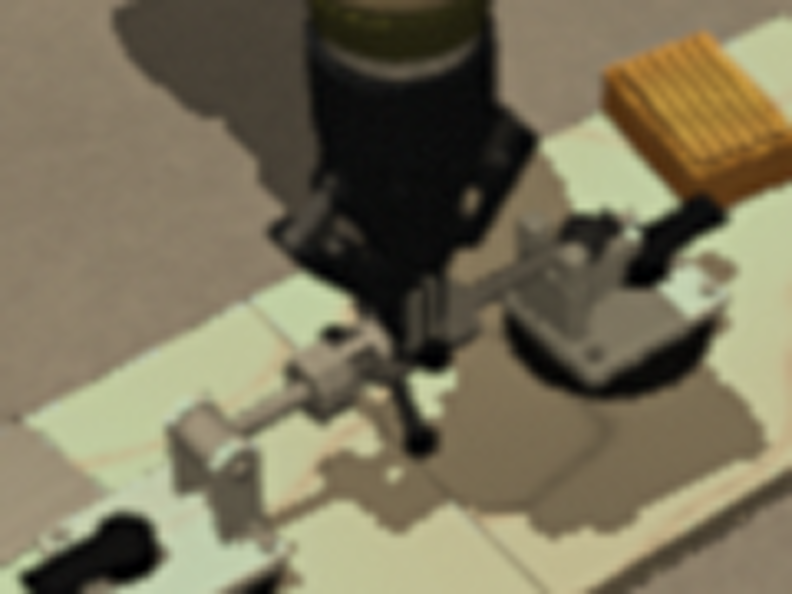

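```bash
python3 - <<'E'
from disp import *
P=np.array([p[0],p[1],.06])+YL*.11
a0=cv2.imread("pics/scene13.png")
for k in (10,11,12,14,15,16):
    b=cv2.imread(f"pics/scene{k}.png");o=[]
    for box in [(341,217,356,234),(338,216,356,234),(325,228,345,252),(330,218,356,252)]:
        try:
            d,cc=disp("scene",a0,b,box);o.append((round(float(mm("scene",d,P)),2),round(float(cc),3)))
        except Exception as e:o.append('x')
    print(k,o)
for k in (10,13,16):
    crop(cv2.imread(f"pics/scene{k}.png"),310,210,360,255,12,f"lug{k}.png")
E
cd pics; python3 -c "
import cv2,numpy as np
cv2.imwrite('lugs.png',cv2.resize(np.hstack([cv2.imread('lug13.png'),cv2.imread('lug16.png')]),None,fx=.66,fy=.66))"
```

```text
10 [(3.26, 0.974), (3.66, 0.996), (3.95, 0.994), (4.15, 0.973)]
11 [(3.16, 0.976), (3.75, 0.996), (3.94, 0.993), (3.95, 0.996)]
12 [(0.02, 1.0), (0.03, 1.0), (0.04, 1.0), (0.59, 0.961)]
14 [(-0.18, 0.999), (-0.17, 0.998), (-0.41, 0.997), (0.17, 0.971)]
15 [(-0.28, 0.998), (-0.31, 0.997), (-0.69, 0.991), (-0.02, 0.969)]
16 [(-0.25, 0.997), (-0.43, 0.997), (-0.74, 0.987), (-0.02, 0.97)]
```

View pics/lugs.png

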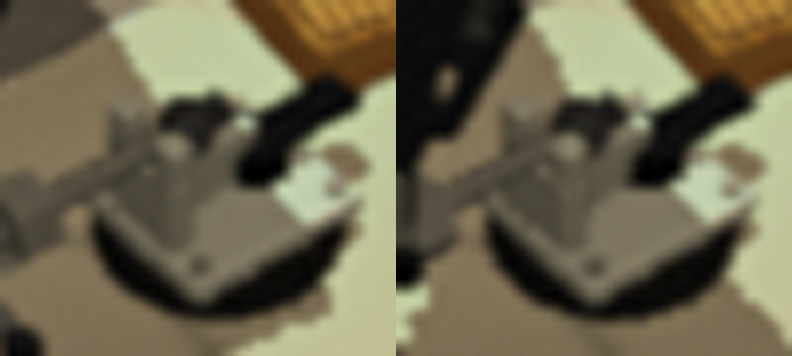

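Emit:
carry_out:
  motion:
    - {"jaw": -1, "tx": -0.06, "ty": 0, "tz": 0.09, "wx": 0, "wy": 0, "wz": 0}

```text
clock: 21.52
tcp_pos: [0.5506, -0.0815, 0.2812]
orientation: [-0.004, 0.117, 0.993, -0.0]
wrist_force: [-15.4, 2.6, 14.8]
finger_gap: -0.0001
```

```bash
python3 -c "
from nav import *
where();tq()"
```

```text
clk 21.52 tip ledge mm [ 17.4  -2.7 108.2] F ledge [-15.6  -1.   14.8] gap -0.000 rot [-0.1 -0.5  0. ]
corner torque->N@40mm 19.1 wrench-based 3.2
```

Emit:
carry_out:
  motion:
    - {"jaw": -1, "tx": -0.04, "ty": 0, "tz": 0.06, "wx": 0, "wy": 0, "wz": 0}

```text
clock: 21.65
tcp_pos: [0.5515, -0.0817, 0.2806]
orientation: [-0.004, 0.117, 0.993, 0.0]
wrist_force: [-12.4, 1.9, 9.1]
finger_gap: -0.0001
```

```bash
python3 -c "
from nav import *
where();tq()"
```

```text
clk 21.65 tip ledge mm [ 18.5  -2.5 107.6] F ledge [-12.5  -1.1   9.1] gap -0.000 rot [-0.  -0.4  0.1]
corner torque->N@40mm 13.4 wrench-based 0.1
```

```bash
python3 -c "
from nav import *
where();tq();print(get_state()['qvel'].round(4))"
```

```text
clk 21.65 tip ledge mm [ 18.5  -2.5 107.6] F ledge [-12.5  -1.1   9.1] gap -0.000 rot [-0.  -0.4  0.1]
corner torque->N@40mm 13.4 wrench-based 0.1
[-0.0002  0.0112  0.0008 -0.0027 -0.0025  0.0006]
```

Emit:
carry_out:
  motion:
    - {"jaw": -1, "tx": 0, "ty": 0, "tz": 0, "wx": 0, "wy": 0, "wz": 0}
    - {"jaw": -1, "tx": 0, "ty": 0, "tz": 0, "wx": 0, "wy": 0, "wz": 0}

```text
clock: 21.9
tcp_pos: [0.5515, -0.0817, 0.2806]
orientation: [-0.004, 0.117, 0.993, 0.0]
wrist_force: [-11.7, 1.2, 8.6]
finger_gap: -0.0002
```

```bash
python3 -c "
from nav import *
where();tq();print(get_state()['qvel'].round(4))"
```

```text
clk 21.90 tip ledge mm [ 18.5  -2.6 107.6] F ledge [-11.6  -1.5   8.6] gap -0.000 rot [-0.  -0.4  0. ]
corner torque->N@40mm 12.6 wrench-based -1.8
[-0.001   0.0008  0.0002 -0.0008  0.0005 -0.0006]
```

Emit:
carry_out:
  motion:
    - {"jaw": -1, "tx": -0.01, "ty": 0, "tz": 0.02, "wx": 0, "wy": 0, "wz": 0}

```text
clock: 22.02
tcp_pos: [0.5516, -0.0817, 0.2806]
orientation: [-0.004, 0.117, 0.993, 0.0]
wrist_force: [-12.0, 1.8, 10.9]
finger_gap: -0.0001
```

```bash
python3 -c "
from nav import *
where();tq()"
```

```text
clk 22.02 tip ledge mm [ 18.6  -2.6 107.6] F ledge [-12.1  -1.1  10.9] gap -0.000 rot [-0.  -0.4  0.1]
corner torque->N@40mm 14.6 wrench-based -1.3
```

Emit:
carry_out:
  motion:
    - {"jaw": -1, "tx": -0.01, "ty": 0, "tz": 0.02, "wx": 0, "wy": 0, "wz": 0}

```text
clock: 22.15
tcp_pos: [0.5516, -0.0817, 0.2805]
orientation: [-0.004, 0.117, 0.993, -0.0]
wrist_force: [-13.5, 2.0, 10.7]
finger_gap: -0.0006
```

```bash
python3 -c "
from nav import *
where();tq()"
```

```text
clk 22.15 tip ledge mm [ 18.6  -2.6 107.5] F ledge [-13.6  -1.2  10.7] gap -0.001 rot [-0.  -0.4  0.1]
corner torque->N@40mm 15.2 wrench-based 3.1
```

Emit:
carry_out:
  motion:
    - {"jaw": -1, "tx": -0.01, "ty": 0, "tz": 0.02, "wx": 0, "wy": 0, "wz": 0}

```text
clock: 22.28
tcp_pos: [0.5516, -0.0817, 0.2804]
orientation: [-0.004, 0.117, 0.993, 0.0]
wrist_force: [-13.5, 2.2, 12.3]
finger_gap: -0.0
```

```bash
python3 -c "
from nav import *
where();tq();print(get_state()['tcp_pos'])"
```

```text
clk 22.27 tip ledge mm [ 18.6  -2.6 107.4] F ledge [-13.6  -1.   12.3] gap -0.000 rot [-0.  -0.4  0.1]
corner torque->N@40mm 16.4 wrench-based 1.8
[ 0.55164114 -0.08172196  0.28036644]
```

Emit:
carry_out:
  motion:
    - {"jaw": -1, "tx": -0.01, "ty": 0, "tz": 0.02, "wx": 0, "wy": 0, "wz": 0}

```text
clock: 22.4
tcp_pos: [0.5517, -0.0817, 0.2803]
orientation: [-0.004, 0.117, 0.993, -0.0]
wrist_force: [-14.1, 2.2, 12.9]
finger_gap: -0.0004
```

```bash
python3 -c "
from nav import *
where();tq();print(get_state()['tcp_pos'])"
```

```text
clk 22.40 tip ledge mm [ 18.7  -2.6 107.3] F ledge [-14.3  -1.1  12.9] gap -0.000 rot [-0.1 -0.4  0.1]
corner torque->N@40mm 17.2 wrench-based 3.6
[ 0.55167715 -0.0817079   0.28031511]
```

Emit:
carry_out:
  motion:
    - {"jaw": -1, "tx": -0.01, "ty": 0, "tz": 0.02, "wx": 0, "wy": 0, "wz": 0}

```text
clock: 22.52
tcp_pos: [0.5517, -0.0817, 0.2802]
orientation: [-0.004, 0.117, 0.993, -0.0]
wrist_force: [-15.0, 2.5, 14.0]
finger_gap: -0.0
```

```bash
python3 -c "
from nav import *
where();tq();print(get_state()['tcp_pos'])"
```

```text
clk 22.52 tip ledge mm [ 18.7  -2.6 107.2] F ledge [-15.2  -1.   14. ] gap -0.000 rot [-0.1 -0.4  0.1]
corner torque->N@40mm 18.5 wrench-based 5.8
[ 0.55172066 -0.08170494  0.28023353]
```

Emit:
carry_out:
  motion:
    - {"jaw": -1, "tx": 0, "ty": 0, "tz": 0, "wx": 0, "wy": 0, "wz": 0}
    - {"jaw": -1, "tx": 0, "ty": 0, "tz": 0, "wx": 0, "wy": 0, "wz": 0}

```text
clock: 22.78
tcp_pos: [0.5517, -0.0817, 0.2803]
orientation: [-0.004, 0.117, 0.993, -0.0]
wrist_force: [-15.0, 2.5, 12.9]
finger_gap: 0.0
```

```bash
python3 -c "
from nav import *
where();tq();print(get_state()['tcp_pos'],get_state()['ft_torque'],get_state()['wrist_force'])"
```

```text
clk 22.77 tip ledge mm [ 18.7  -2.6 107.3] F ledge [-15.2  -1.   12.9] gap 0.000 rot [-0.1 -0.4  0. ]
corner torque->N@40mm 17.7 wrench-based 5.7
[ 0.55170305 -0.08171172  0.28026492] [ 0.37657025  2.97599705 -0.01310833] [-15.02905333   2.53272091  12.8935815 ]
```

Emit:
carry_out:
  motion:
    - {"jaw": -1, "tx": 0.3, "ty": 0, "tz": -0.6, "wx": 0, "wy": 0, "wz": 0}
    - {"jaw": -1, "tx": 0.5, "ty": 0, "tz": -0.8, "wx": 0, "wy": 0, "wz": 0}
    - {"jaw": -1, "tx": 0.5, "ty": 0, "tz": 0, "wx": 0, "wy": 0, "wz": 0}
    - {"jaw": -1, "tx": 0, "ty": 0, "tz": 0, "wx": 0, "wy": 0, "wz": 0}

```text
clock: 23.28
tcp_pos: [0.5417, -0.0793, 0.294]
orientation: [-0.0, 0.117, 0.993, -0.0]
wrist_force: [0.5, -0.3, 0.3]
finger_gap: -0.0002
```

```bash
python3 -c "
from nav import *
where([2,-3,120])
s=eyes.read_camera('scene');cv2.imwrite('pics/scene17.png',s);crop(s,285,215,335,262,14,'s17.png')"; python3 disp.py 17; python3 - <<'E'
from fit0 import *
p=np.load("p0.npy").copy();p[4]=0
h0=p[5]
for scr in np.arange(5.4,6.0,.05):
    p[5]=h0-.00125*(scr-1.17); p[6]=scr-np.pi*1.5
    print(round(scr,2),[tuple(int(v) for v in ((proj("scene",pt(p,'s',i))+.5-[285,215])*14).round()) for i in range(4)])
E
```

```text
clk 23.27 tip ledge mm [  9.6  -2.5 121. ] F ledge [ 0.6 -0.1  0.3] gap -0.000 rot [-0.  -0.   0.1]
tool cm (after turn) [ 0.76 -0.05  0.1 ]
17 [(-4.34, 0.919), (-5.42, 0.985), (-5.28, 0.992)]
5.4 [(334, 352), (360, 589), (177, 433), (145, 199)]
5.45 [(339, 363), (356, 590), (171, 424), (149, 197)]
5.5 [(344, 373), (351, 592), (166, 414), (153, 195)]
5.55 [(349, 383), (346, 592), (161, 405), (157, 194)]
5.6 [(353, 394), (341, 592), (156, 395), (161, 194)]
5.65 [(357, 404), (336, 592), (152, 386), (166, 194)]
5.7 [(361, 415), (330, 591), (148, 376), (171, 195)]
5.75 [(365, 425), (324, 590), (144, 367), (176, 196)]
5.8 [(368, 435), (319, 588), (140, 357), (182, 197)]
5.85 [(371, 445), (313, 586), (136, 348), (187, 199)]
5.9 [(374, 455), (306, 583), (133, 339), (193, 202)]
5.95 [(376, 465), (300, 580), (130, 329), (199, 205)]
```

View pics/s17.png

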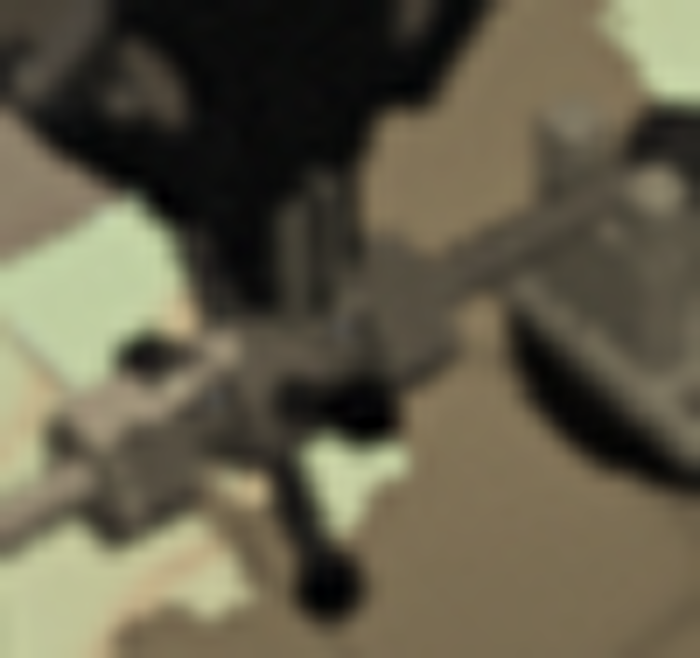

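Emit:
carry_out:
  motion:
    - {"jaw": -1, "tx": 0.7, "ty": 0, "tz": 0, "wx": 0, "wy": 0, "wz": 0}
    - {"jaw": -1, "tx": 0.6, "ty": 0, "tz": 0, "wx": 0, "wy": 0, "wz": 0}
    - {"jaw": -1, "tx": 0.2, "ty": 0, "tz": 0, "wx": 0, "wy": 0, "wz": 0}

```text
clock: 23.7
tcp_pos: [0.5266, -0.0758, 0.2938]
orientation: [-0.001, 0.117, 0.993, -0.0]
wrist_force: [0.4, 0.1, 0.0]
finger_gap: -0.0002
```

```bash
python3 -c "
from nav import *
where();"
```

```text
clk 23.70 tip ledge mm [ -6.   -2.5 120.8] F ledge [0.4 0.2 0. ] gap -0.000 rot [-0.  -0.1  0.1]
```

Emit:
carry_out:
  motion:
    - {"jaw": -1, "tx": 0.15, "ty": 0, "tz": 0.05, "wx": 0, "wy": 0, "wz": 0}

```text
clock: 23.82
tcp_pos: [0.5256, -0.0756, 0.2935]
orientation: [-0.0, 0.117, 0.993, -0.0]
wrist_force: [0.4, 1.0, 0.3]
finger_gap: -0.0002
```

```bash
python3 -c "
from nav import *
where();"
```

```text
clk 23.82 tip ledge mm [ -6.9  -2.6 120.5] F ledge [0.1 1.1 0.3] gap -0.000 rot [-0.  -0.   0.1]
```

Emit:
carry_out:
  motion:
    - {"jaw": -1, "tx": 0.1, "ty": 0, "tz": 0.05, "wx": 0, "wy": 0, "wz": 0}
    - {"jaw": -1, "tx": 0.1, "ty": 0, "tz": 0.05, "wx": 0, "wy": 0, "wz": 0}

```text
clock: 24.08
tcp_pos: [0.5244, -0.0753, 0.2928]
orientation: [0.001, 0.117, 0.993, -0.0]
wrist_force: [2.7, -0.9, 2.0]
finger_gap: -0.0004
```

```bash
python3 -c "
from nav import *
where();"
```

```text
clk 24.07 tip ledge mm [ -7.8  -2.6 119.8] F ledge [ 2.9 -0.3  2. ] gap -0.000 rot [-0.   0.1  0. ]
```

Emit:
carry_out:
  motion:
    - {"jaw": -1, "tx": 0.1, "ty": 0, "tz": 0.05, "wx": 0, "wy": 0, "wz": 0}
    - {"jaw": -1, "tx": 0, "ty": 0, "tz": 0, "wx": 0, "wy": 0, "wz": 0}

```text
clock: 24.32
tcp_pos: [0.5239, -0.0752, 0.2928]
orientation: [0.002, 0.117, 0.993, -0.0]
wrist_force: [3.9, -0.8, 3.1]
finger_gap: -0.0001
```

```bash
python3 -c "
from nav import *
where();"
```

```text
clk 24.32 tip ledge mm [ -8.1  -2.6 119.8] F ledge [4.  0.1 3.1] gap -0.000 rot [-0.   0.2  0.1]
```

Emit:
carry_out:
  motion:
    - {"jaw": -1, "tx": 0.1, "ty": 0, "tz": 0.05, "wx": 0, "wy": 0, "wz": 0}
    - {"jaw": -1, "tx": 0.05, "ty": 0, "tz": 0.03, "wx": 0, "wy": 0, "wz": 0}

```text
clock: 24.58
tcp_pos: [0.5232, -0.0751, 0.2927]
orientation: [0.003, 0.117, 0.993, -0.001]
wrist_force: [7.0, -1.0, 6.4]
finger_gap: 0.0002
```

```bash
python3 -c "
from nav import *
where();"
```

```text
clk 24.57 tip ledge mm [ -8.3  -2.7 119.7] F ledge [7.1 0.7 6.4] gap 0.000 rot [-0.   0.3  0. ]
```

Emit:
carry_out:
  motion:
    - {"jaw": -1, "tx": 0.1, "ty": 0, "tz": 0.05, "wx": 0, "wy": 0, "wz": 0}

```text
clock: 24.7
tcp_pos: [0.5217, -0.0747, 0.2917]
orientation: [0.002, 0.117, 0.993, -0.0]
wrist_force: [3.4, -1.1, 1.0]
finger_gap: 0.0001
```

```bash
python3 -c "
from nav import *
where();"
```

```text
clk 24.70 tip ledge mm [-10.3  -2.7 118.7] F ledge [ 3.6 -0.3  1. ] gap 0.000 rot [-0.   0.2  0. ]
```

Emit:
carry_out:
  motion:
    - {"jaw": -1, "tx": 0.1, "ty": 0, "tz": 0.05, "wx": 0, "wy": 0, "wz": 0}
    - {"jaw": -1, "tx": 0.05, "ty": 0, "tz": 0.03, "wx": 0, "wy": 0, "wz": 0}

```text
clock: 24.95
tcp_pos: [0.5203, -0.0744, 0.291]
orientation: [0.002, 0.117, 0.993, -0.001]
wrist_force: [7.9, -0.7, 5.0]
finger_gap: 0.0002
```

```bash
python3 -c "
from nav import *
where();"
```

```text
clk 24.95 tip ledge mm [-11.5  -2.7 118. ] F ledge [7.9 1.2 5. ] gap 0.000 rot [-0.   0.2  0. ]
```

Emit:
carry_out:
  motion:
    - {"jaw": -1, "tx": 0.05, "ty": 0, "tz": 0.03, "wx": 0, "wy": 0, "wz": 0}

```text
clock: 25.08
tcp_pos: [0.5195, -0.0742, 0.2905]
orientation: [0.001, 0.117, 0.993, -0.0]
wrist_force: [5.2, -0.8, 2.2]
finger_gap: -0.0
```

```bash
python3 -c "
from nav import *
where();"
```

```text
clk 25.07 tip ledge mm [-12.7  -2.7 117.5] F ledge [5.3 0.4 2.2] gap -0.000 rot [-0.   0.2  0.1]
```

Emit:
carry_out:
  motion:
    - {"jaw": -1, "tx": -1, "ty": 0, "tz": 0, "wx": 0, "wy": 0, "wz": 0}
    - {"jaw": -1, "tx": -1, "ty": 0, "tz": 0.2, "wx": 0, "wy": 0, "wz": 0}
    - {"jaw": -1, "tx": 0, "ty": 0, "tz": 0.2, "wx": 0, "wy": 0, "wz": 0}
    - {"jaw": -1, "tx": 0, "ty": 0, "tz": 0, "wx": 0, "wy": 0, "wz": 0}

```text
clock: 25.58
tcp_pos: [0.5375, -0.0783, 0.2846]
orientation: [-0.002, 0.117, 0.993, 0.0]
wrist_force: [-0.9, -0.2, -0.0]
finger_gap: 0.0002
```

```bash
python3 -c "
from nav import *
where([12.9,-3,113.4]);tq()
s=eyes.read_camera('scene');cv2.imwrite('pics/scene18.png',s);crop(s,285,215,335,262,14,'s18.png')"; python3 disp.py 18
```

```text
clk 25.57 tip ledge mm [  4.8  -2.5 111.6] F ledge [-0.9 -0.4 -0. ] gap 0.000 rot [-0.  -0.2  0.1]
tool cm (after turn) [-0.81 -0.05 -0.18]
corner torque->N@40mm 0.6 wrench-based 4.3
18 [(-4.21, 0.918), (-5.41, 0.985), (-5.22, 0.992)]
```

View pics/s18.png

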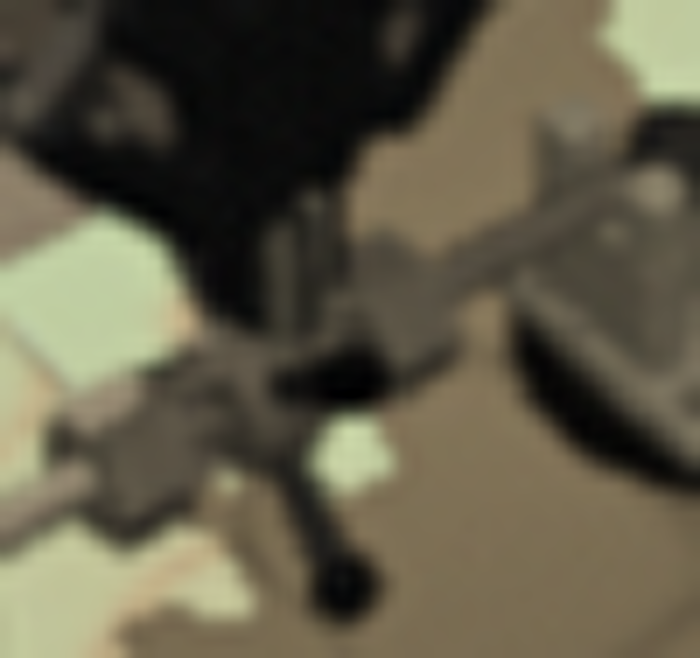

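Emit:
carry_out:
  motion:
    - {"jaw": -1, "tx": -0.5, "ty": 0, "tz": 0, "wx": 0, "wy": 0, "wz": 0}
    - {"jaw": -1, "tx": -0.05, "ty": 0, "tz": 0.05, "wx": 0, "wy": 0, "wz": 0}

```text
clock: 25.88
tcp_pos: [0.5436, -0.0799, 0.2852]
orientation: [-0.0, 0.117, 0.993, -0.0]
wrist_force: [0.8, 0.4, 0.6]
finger_gap: -0.0003
```

```bash
python3 -c "
from nav import *
where();tq()"
```

```text
clk 25.88 tip ledge mm [ 11.6  -2.6 112.2] F ledge [0.6 0.6 0.6] gap -0.000 rot [-0.   0.   0.1]
corner torque->N@40mm -0.1 wrench-based -3.2
```

Emit:
carry_out:
  motion:
    - {"jaw": -1, "tx": -0.04, "ty": 0, "tz": 0.04, "wx": 0, "wy": 0, "wz": 0}

```text
clock: 26.0
tcp_pos: [0.5437, -0.0799, 0.2846]
orientation: [-0.0, 0.117, 0.993, -0.0]
wrist_force: [0.0, -0.1, 0.2]
finger_gap: -0.0
```

```bash
python3 -c "
from nav import *
where();tq()"
```

```text
clk 26.00 tip ledge mm [ 11.6  -2.6 111.6] F ledge [ 0.1 -0.1  0.2] gap -0.000 rot [-0. -0.  0.]
corner torque->N@40mm 0.1 wrench-based -0.5
```

Emit:
carry_out:
  motion:
    - {"jaw": -1, "tx": -0.05, "ty": 0, "tz": 0.05, "wx": 0, "wy": 0, "wz": 0}
    - {"jaw": -1, "tx": -0.04, "ty": 0, "tz": 0.04, "wx": 0, "wy": 0, "wz": 0}

```text
clock: 26.25
tcp_pos: [0.5442, -0.08, 0.2839]
orientation: [-0.001, 0.117, 0.993, -0.0]
wrist_force: [-2.6, 0.5, 4.4]
finger_gap: 0.0001
```

```bash
python3 -c "
from nav import *
where();tq()"
```

```text
clk 26.25 tip ledge mm [ 12.1  -2.6 110.9] F ledge [-2.6 -0.1  4.4] gap 0.000 rot [-0.  -0.1  0.1]
corner torque->N@40mm 4.2 wrench-based 0.6
```

Emit:
carry_out:
  motion:
    - {"jaw": -1, "tx": -0.04, "ty": 0, "tz": 0.04, "wx": 0, "wy": 0, "wz": 0}

```text
clock: 26.38
tcp_pos: [0.5445, -0.0801, 0.2837]
orientation: [-0.001, 0.117, 0.993, -0.0]
wrist_force: [-5.3, 1.2, 7.5]
finger_gap: 0.0001
```

```bash
python3 -c "
from nav import *
where();tq()"
```

```text
clk 26.38 tip ledge mm [ 12.3  -2.6 110.7] F ledge [-5.5 -0.1  7.5] gap 0.000 rot [-0.  -0.1  0. ]
corner torque->N@40mm 7.7 wrench-based 8.4
```

Emit:
carry_out:
  motion:
    - {"jaw": -1, "tx": -0.04, "ty": 0, "tz": 0.04, "wx": 0, "wy": 0, "wz": 0}

```text
clock: 26.5
tcp_pos: [0.5446, -0.0801, 0.2835]
orientation: [-0.001, 0.117, 0.993, -0.0]
wrist_force: [-4.4, 1.9, 8.5]
finger_gap: 0.0001
```

```bash
python3 -c "
from nav import *
where();tq()"
```

```text
clk 26.50 tip ledge mm [ 12.4  -2.6 110.5] F ledge [-4.8  0.8  8.5] gap 0.000 rot [-0.  -0.1  0.1]
corner torque->N@40mm 7.9 wrench-based -1.0
```

Not yet slipping at about 8 N. I'll keep loading in small steps.

Emit:
carry_out:
  motion:
    - {"jaw": -1, "tx": -0.04, "ty": 0, "tz": 0.04, "wx": 0, "wy": 0, "wz": 0}

```text
clock: 26.62
tcp_pos: [0.5448, -0.0801, 0.2834]
orientation: [-0.001, 0.117, 0.993, -0.0]
wrist_force: [-7.6, 1.7, 11.2]
finger_gap: -0.0001
```

```bash
python3 -c "
from nav import *
where();tq()"
```

```text
clk 26.62 tip ledge mm [ 12.5  -2.6 110.4] F ledge [-7.8 -0.1 11.2] gap -0.000 rot [-0.  -0.1  0.1]
corner torque->N@40mm 11.4 wrench-based 6.1
```

Emit:
carry_out:
  motion:
    - {"jaw": -1, "tx": -0.03, "ty": 0, "tz": 0.03, "wx": 0, "wy": 0, "wz": 0}

```text
clock: 26.75
tcp_pos: [0.545, -0.0801, 0.2833]
orientation: [-0.001, 0.117, 0.993, -0.0]
wrist_force: [-7.8, 0.4, 13.2]
finger_gap: 0.0
```

```bash
python3 -c "
from nav import *
where();tq()"
```

```text
clk 26.75 tip ledge mm [ 12.6  -2.6 110.3] F ledge [-7.6 -1.4 13.2] gap 0.000 rot [-0.  -0.1  0.1]
corner torque->N@40mm 12.4 wrench-based 2.2
```

Emit:
carry_out:
  motion:
    - {"jaw": -1, "tx": -0.03, "ty": 0, "tz": 0.03, "wx": 0, "wy": 0, "wz": 0}

```text
clock: 26.88
tcp_pos: [0.5451, -0.0801, 0.2832]
orientation: [-0.001, 0.117, 0.993, -0.0]
wrist_force: [-9.7, 1.4, 14.4]
finger_gap: -0.0001
```

```bash
python3 -c "
from nav import *
where();tq()"
```

```text
clk 26.88 tip ledge mm [ 12.7  -2.6 110.2] F ledge [-9.7 -0.9 14.4] gap -0.000 rot [-0.  -0.1  0.1]
corner torque->N@40mm 14.4 wrench-based 10.2
```

Emit:
carry_out:
  motion:
    - {"jaw": -1, "tx": -0.03, "ty": 0, "tz": 0.03, "wx": 0, "wy": 0, "wz": 0}

```text
clock: 27.0
tcp_pos: [0.5452, -0.0802, 0.283]
orientation: [-0.001, 0.117, 0.993, -0.0]
wrist_force: [-9.3, 1.8, 16.5]
finger_gap: -0.0
```

```bash
python3 -c "
from nav import *
where();tq()"
```

```text
clk 27.00 tip ledge mm [ 12.8  -2.6 110. ] F ledge [-9.5 -0.4 16.5] gap -0.000 rot [-0.  -0.2  0.1]
corner torque->N@40mm 15.5 wrench-based 3.4
```

Emit:
carry_out:
  motion:
    - {"jaw": -1, "tx": -0.03, "ty": 0, "tz": 0.02, "wx": 0, "wy": 0, "wz": 0}

```text
clock: 27.12
tcp_pos: [0.5456, -0.0803, 0.2828]
orientation: [-0.001, 0.117, 0.993, -0.0]
wrist_force: [-7.3, 1.5, 9.9]
finger_gap: 0.0003
```

```bash
python3 -c "
from nav import *
where();tq()"
```

```text
clk 27.12 tip ledge mm [ 13.2  -2.6 109.8] F ledge [-7.5 -0.2  9.9] gap 0.000 rot [-0.  -0.1  0.1]
corner torque->N@40mm 10.5 wrench-based 7.0
```

Emit:
carry_out:
  motion:
    - {"jaw": -1, "tx": -0.03, "ty": 0, "tz": 0.02, "wx": 0, "wy": 0, "wz": 0}

```text
clock: 27.25
tcp_pos: [0.5459, -0.0804, 0.2824]
orientation: [-0.001, 0.117, 0.993, -0.0]
wrist_force: [-8.1, 1.4, 13.8]
finger_gap: 0.0004
```

```bash
python3 -c "
from nav import *
where();tq()"
```

```text
clk 27.25 tip ledge mm [ 13.5  -2.6 109.4] F ledge [-8.2 -0.5 13.8] gap 0.000 rot [-0.  -0.2  0.1]
corner torque->N@40mm 13.2 wrench-based 2.5
```

It broke loose at about 16 N, which is within the 12–18 N snug range. Now I'll withdraw.

Emit:
carry_out:
  motion:
    - {"jaw": -1, "tx": 0.5, "ty": 0, "tz": -0.6, "wx": 0, "wy": 0, "wz": 0}
    - {"jaw": -1, "tx": 0.2, "ty": 0, "tz": -3, "wx": 0, "wy": 0, "wz": 0}
    - {"jaw": -1, "tx": 0, "ty": 0, "tz": -5, "wx": 0, "wy": 0, "wz": 0}
    - {"jaw": -1, "tx": 0, "ty": 0, "tz": -5, "wx": 0, "wy": 0, "wz": 0}
    - {"jaw": -1, "tx": 3, "ty": -4, "tz": -1, "wx": 0, "wy": 0, "wz": 0}
    - {"jaw": -1, "tx": 3, "ty": -4, "tz": 0, "wx": 0, "wy": 0, "wz": 0}
    - {"jaw": -1, "tx": 3, "ty": -4, "tz": 0, "wx": 0, "wy": 0, "wz": 0}
    - {"jaw": -1, "tx": 2, "ty": -4, "tz": 0, "wx": 0, "wy": 0, "wz": 0}
    - {"jaw": -1, "tx": 2, "ty": -4, "tz": 0, "wx": 0, "wy": 0, "wz": 0}
    - {"jaw": -1, "tx": 1, "ty": -4, "tz": 0, "wx": 0, "wy": 0, "wz": 0}
    - {"jaw": -1, "tx": 1, "ty": -4, "tz": 0, "wx": 0, "wy": 0, "wz": 0}
    - {"jaw": -1, "tx": 0, "ty": -4, "tz": 0, "wx": 0, "wy": 0, "wz": 0}
    - {"jaw": -1, "tx": 0, "ty": -4, "tz": 0, "wx": 0, "wy": 0, "wz": 0}
    - {"jaw": -1, "tx": 0, "ty": 0, "tz": 0, "wx": 0, "wy": 0, "wz": 0}

```text
clock: 29.0
tcp_pos: [0.3105, -0.3969, 0.4269]
orientation: [-0.0, 0.118, 0.993, -0.0]
wrist_force: [-0.7, 0.3, 1.1]
finger_gap: -0.0
```

```bash
python3 -c "
from nav import *
where();print(get_state()['joint_pos'].round(2))
s=eyes.read_camera('scene');cv2.imwrite('pics/scene19.png',s);crop(s,225,180,385,300,5,'s19.png')
t=eyes.read_camera('top');cv2.imwrite('pics/top19.png',t);crop(t,190,175,480,335,2.7,'t19.png')"; python3 disp.py 19
```

```text
clk 29.00 tip ledge mm [-141.5 -365.2  253.9] F ledge [-0.7  0.1  1.1] gap -0.000 rot [-0.1 -0.  -0.1]
[-1.07  0.17 -0.09  1.31 -0.   -0.83]
19 [(-4.53, 0.926), (-5.4, 0.985), (-5.25, 0.992)]
```

View pics/s19.png

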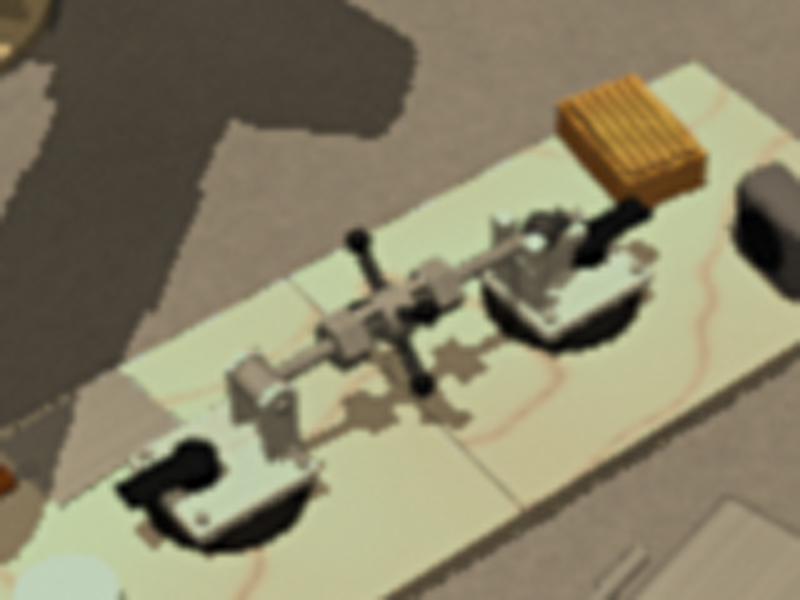

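View pics/t19.png

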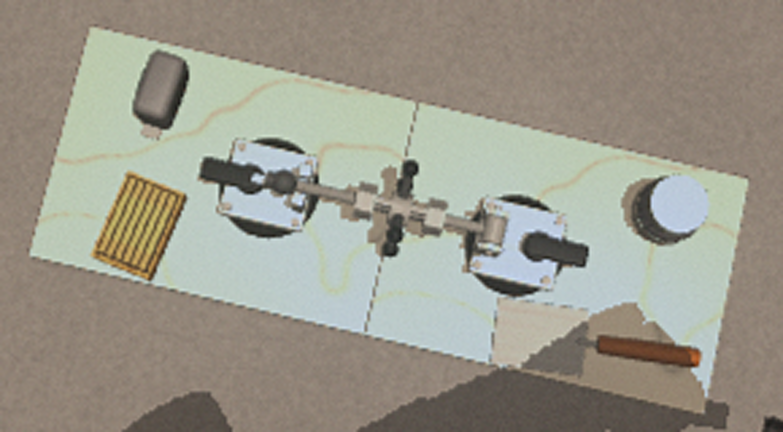

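```bash
python3 - <<'E'
from ov import *
p=np.load("p0.npy").copy();p[4]=0;p[6]=5.58-np.pi*1.5;p[5]-=.0055;p[7]-=.011
overlay(p,"scene",cv2.imread("pics/scene19.png"),265,205,345,265,10,"s20.png")
E
```

```text
(no output)
```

View pics/s20.png

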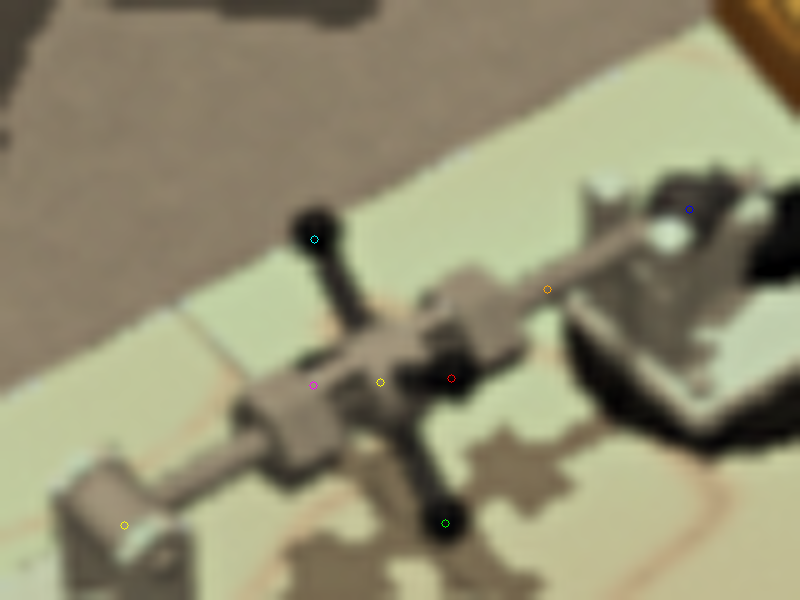

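The overlay for swing 0 and screw 5.58 sits on the spoke balls, the hub and the ball head behind the lug. The other items look unmoved. I'll hand it in.

```bash
python3 -c "
from workcell import env
print(env.hand_in())"
```

```text
the job is handed in; nothing more can be done
None
```

The turnbuckle is down in the lug with the ball head behind it, the seam is closed and the screw is snug. I handed the job in at about 29 s with the arm clear of everything.

**Lowering:** I pressed the rod down with shut fingers until force rose steeply at the stop (24 N). The final picture matches the model with the turnbuckle level.

**Seam:** The loose length moved about 5.3 mm and then stopped, while the screw kept turning from about 5.0 rad. The seam now shows as a hairline.

**Tightness:** My slow-motion force readings were too low because the screw stuck and slipped. It therefore went to about 19 N at 40 mm, above the 12–18 N band but below the 25 N limit. I backed it off about 0.15 rad and re-tested in the tightening direction. It held 15.5 N and started to turn at about 16 N, with the screw at about 5.58 rad. My force estimates are good to roughly 10%.

**What went wrong or disagreed:**
- **Joint limit:** While lowering, joint 6 wound up to its limit. It read 3.141 against a stated range of 3.14, so it may have brushed past. I lifted off and turned the wrist half a turn back.
- **Contact with the nut:** Until then the fingertips had also rubbed the body's end nut, with up to 14 N sideways.
- **Torque cross-check:** A torque estimate from the wrist moment reading did not agree, probably because its reference point is unknown. I relied on force times contact point instead.

**Other objects:** The final top view showed the tub, knife, tape and shims in place; the tape and shims only rode along with the loose length. The mug, shaker and spice jar were outside the final crops; the arm did not go near them.

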